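Clamp the chevron accent in the gated vice

ROBOT

A 6-joint arm with a two-finger parallel gripper is mounted at the origin on a cart in front of the work surface, level with it; the furniture and walls round the work are solid. World frame = base frame: x ahead of the robot, y to its left, z up, the work surface at z = 0. Lengths are in m, angles in rad, forces in N, time in s.
With the tool pointing down it reaches from about 0.25 to 0.725 m from the base axis. Payload 4 kg.
Tool frame: the origin (TCP) lies at the very end of the fingers, on their centre line; the grasp point (between the pads) lies 19 mm behind it (bot.pinch_z is the distance from the TCP to the grasp point, in m); z points along the fingers, x is the direction in which the jaws open and shut, and the axes are right-handed (so a half turn about z gives the same grasp; the last joint's range is limited). The gripper opens to 85 mm and grips with 20 to 120 N. Pads are 22 mm wide; open, the fingers measure 114 mm over their backs; the gripper's body (76 mm by 85 mm) begins 54 mm behind the grasp point. The pads swing forward as they close: fully open they stand 13 mm farther back than shut.
Start: joints at [-1.146, 0.241, 0.005, 1.335, 0, 1.571], TCP at [0.206, -0.456, 0.231] pointing down, gripper open.
Joint ranges: [-2.72, 2.72], [-1.05, 1.87], [-1.09, 1.28], [-1.99, 2.15], [-1.42, 1.44], [-3.14, 3.14]. Speed limits (rad/s): [2.79, 2.79, 3.14, 3.14, 3.14, 3.14].

INTERFACE

Orientations are given as a unit quaternion [x, y, z, w].
In Python, from workcell import bot gives the robot as it stands. The module is installed in compiled form; this text tells all that it offers.
- The arm moves only by the shell command python3 -m inch 'ROWS'. ROWS is JSON, a list of rows, each a list of 7 numbers: the shift along the tool's x, y, z scaled (see below), then the turn, a rotation vector about the tool's x, y, z scaled (see below), then the gripper command: -1 is fully open, 1 is shut, values between are in proportion. In form: [[x, y, z, wx, wy, wz, gripper], ...]. A call has exactly 8 rows; each row shifts and turns the commanded pose from where the row before left it, along the tool's axes as they then stand; what a row does not reach is not made up. The controller multiplies each number of a shift by 2.5 cm and each number of a turn by 180 degrees. A row lasts 1/10 s, in which the tool goes at most 50 mm and 8.59 degrees, less where a joint would pass 70% of its speed; a pose out of reach is approached as far as the arm can. A call with a number of a shift or a turn outside -1 to 1 is refused whole. A call with a gripper value outside its range is refused whole. The fingers move at their own pace and stop on an object; the grip force is fixed at half the most. Time passes only in rows, so rows that do not move let the fingers close, or fill a call up. It gives the time, the measured TCP pose, the force and the opening at its end, in the units of the state.
- bot.get_obs(): the state, without advancing time (a new reading comes with each control period).
- bot.camera(name): name is "scene" or "top" or "wrist"; returns (picture, depth): 480x640x3 uint8, blue, green, red; 480x640 float32, m along the optical axis (not along the pixel's ray), 0 where there is no reading.
- bot.get_calibration(name): a dict with "vfov" (degrees; the focal length in pixels is half the picture's height over the tangent of half this angle, whatever the lens; pixels are square), "cx", "cy" (the principal point, pixels), "dist_coeffs" ([k1, k2, p1, p2, k3] as OpenCV has them; the pictures are not rectified), "R" (3x3) and "t" (3): a world point X has camera coordinates R X + t. Camera axes: x right, y down, z forward; pixel columns grow to the right and rows downward; lengths in m; the calibration is good to about 2 mm. A picture is of the moment at which its call begins: read the wrist's pose just before it. get_calibration takes no time and is no camera call; for the wrist camera it gives the pose at the moment of the call.
- bot.job_done(): hands the job in, once; it reports no verdict.
The state is a dict: "clock": time; "joint_pos": joint angles; "joint_vel": joint speeds; "tau": joint torques, N m; "eef_pos": TCP position; "tool_rot": TCP orientation; "ft_force": force on the tool from outside, world axes, zero at the start; "ft_torque": the same for the moment, N m; "grip_width": finger opening in m.
Only numpy, scipy, OpenCV 4.12 (cv2) and the standard library are available. Lean on these libraries where they do the work, as an engineer would, in place of code of your own. Each camera call takes 0.05 s, during which the arm holds its last target.

TASK

The chevron-shaped sign accent has just been glued and must be held while it sets, but the vice was left nearly shut: work its ball-knobbed lever back through the zigzag gate to the open end. Take the chevron out of the crate and stand it in the middle of the vice's bed, green face up, its point towards the sliding jaw and its two feet towards the forked fixed jaw; then guide the lever through the whole gate into the sideways locking pocket at the closed end, so that the chevron stays clamped square when you let go. Leave the other accents in the crate and do not shift the two bottles, the brass weight or the tape measure.

Things in the scene. Friction and masses are not known exactly. Their poses are not given: they have to be found in the camera images.
- gated_vice: grey lever vice, base 280 x 124 mm, fixed to the bench; origin on the bench. +x runs from the lever housing to the fixed jaw, z up. Steel bed: top at z = 20 mm, x 8 to 126, y +-52. Fixed jaw: two posts (|y| 26 to 52 mm), faces at x = 126, tops at z = 60; open between them above z = 22 for fingers. Lever housing: x -108 to 8, y +-44, topped by the gate plate at z = 106.5
- pivot (a point): the lever's pivot, inside the vice's housing: vice frame (-50, 0, 14) mm. The 10 mm round stem runs from here up through an 18 mm wide zigzag slot in the steel gate plate, 5 mm thick, whose mid-height is 90 mm above the pivot; tongues of the plate block every short cut. A slot point (v, u) below: v mm from the pivot along the vice's x, u mm along its y
- gate_open (a point): open end of the slot's centre line, at the plate, (v, u) = (-37, -13). From here the centre line runs (-12.5, -13), (-12.5, 13), (12.5, 13), (12.5, -13), (37, -13) and ends in the lock pocket (37, 13)
- gate_lock (a point): end of the slot's centre line in the locking pocket, at the plate, (v, u) = (37, 13): the last leg from (37, -13) goes sideways. In the pocket the sprung jaw cannot push the lever back
- lever_swing (a joint): swing of the lever along the vice's x, rad: 0 upright, + towards the jaws (closing); tan(swing) = v / 90. Open end -0.39, pocket 0.33 to 0.40. Jaw gap = 62.6 mm - 58 mm x swing (85 mm open). Starts at 0.18 to 0.36 in the leg from (12.5, -13) to (37, -13). Friction 0.1 N m holds it where it is left, unless the jaw's spring, loaded by a part, pushes it back
- lever_side (a joint): sideways lean of the lever, rad, applied before the swing: + leans the knob towards the vice's -y; u = -90 tan(side) / cos(swing). About +0.14 on the u = -13 side, -0.14 on the u = +13 side. Friction 0.06 N m, no spring
- knob (a point): centre of the lever's black ball knob, 34 mm across, 170 mm from the pivot: in the vice's frame at pivot + 170 x (sin(swing) cos(side), -sin(side), cos(swing) cos(side)) mm, so about 80 mm above the gate plate. It can be gripped (the ball turns between the fingers) or pushed
- jaw_pad: sprung front pad of the sliding jaw, 44 mm wide, 8 mm thick, 4 to 38 mm above the bed; origin on the bed under its front face's middle (it looks to the vice's +x). The lever drives it towards the fixed jaw; it pushes a chevron that stands short of the fixed jaw home. Spring 2.5 N/mm, 10 mm of give. The gap at the pocket would be 40 mm, so a 47 mm part is clamped with about 12 N
- seat (a point): point on the vice's bed under the chevron's centre when its feet touch the fixed jaw: vice frame (102.5, 0, 20) mm
- chevron: the chevron (^) accent: gold sides, green face, 47 (x) x 98 (y) x 49 (z) mm, 45 to 85 g, loose; origin under its centre, z up to the green face. Point at +x: 14 mm wide flat at x = 23.5. Inner corner at x = -0.6; arms 18 mm thick run back to the two feet at x = -23.5, |y| 30 to 49. Gripped along x at y = 0, 22 mm wide pads meet it at x = 23.5 and about x = -9 in the V
- chevron_point (a point): middle of the flat at the chevron's point: (23.5, 0, 24) mm in the chevron's frame
- crate: square plywood crate, open on top, 232 x 232 mm, 40 mm high, walls and floor 6 mm thick, fixed to the bench; origin on the bench under its centre, z up. Holds four accents, one in each corner (about +-52 mm from the centre along its x and y), standing green face up, turned any way
- hook: teardrop-like accent, 70 x 43 x 49 mm, in the crate; origin at the centre of its underside. Stays in the crate
- wedge: wedge-like accent, 68 x 42 x 49 mm, in the crate; origin at the centre of its underside. Stays in the crate
- dot: round accent, 47 mm across, 49 mm high, in the crate; origin at the centre of its underside. Stays in the crate
- glue_bottle: small glue bottle with a pointed cap, 35 mm across, 104 mm high, loose, stands between crate and vice; origin under its centre. Do not shift
- brass_weight: knurled brass weight, 42 mm across, 56 mm high, loose, stands between crate and vice; origin under its centre. Do not shift
- sprayer: spray bottle, 90 x 111 mm, 225 mm high, loose, stands behind crate and vice; origin near the centre of its foot. Do not shift
- tape_measure: tape measure, 36 x 102 x 62 mm, loose, lies behind crate and vice; origin under its centre. Do not shift
Things that resemble listed ones, but are neither listed nor needed, are in the scene too. What is shaped like the chevron but red or turquoise is not meant.

How it is judged:
By the outcome, as a careful person would: the job done as asked, in the order asked, and still so for the second after the job is handed in, with the robot touching nothing.
It also fails if it takes over 72 s, if anything falls off the work surface, if the arm or the gripper's body presses on something with over 40 N, if the wrist force passes 120 N, or if a joint passes its speed limit or range.

## Working session

There is one attempt and no reset: what is moved stays moved. The work goes in short steps, Python scripts to look and compute and a shell command to move; the robot and the scene stay as the last step left them, time stands still between calls to the robot, and variables do not carry over. Pictures are saved under pics/ and viewed, and the job is handed in when it is done.

```bash
mkdir -p pics; ls; python3 - <<'E'
from workcell import bot
import cv2
o=bot.get_obs(); print(o)
for n in("scene","top","wrist"):
    c=bot.get_calibration(n); print(n,c)
    im,d=bot.camera(n); cv2.imwrite(f"pics/{n}0.png",im)
    import numpy as np; np.savez(f"pics/{n}0.npz",im=im,d=d,R=c["R"],t=c["t"])
E
```

```text
pics
{'clock': 0.0, 'joint_pos': array([-1.14598479e+00,  2.41415749e-01,  3.75404553e-03,  1.33518584e+00,
       -8.44762968e-06,  1.57075343e+00]), 'joint_vel': array([-1.98492410e-05, -1.07654195e-03,  2.08545232e-03,  4.47791546e-04,
       -6.68867943e-04,  2.78319398e-03]), 'tau': array([-7.92677183e-04, -3.72321475e+01,  2.52405649e+01,  1.68085570e-02,
       -3.32083255e-05, -7.14742654e-06]), 'eef_pos': array([ 0.20581991, -0.45500153,  0.23042294]), 'tool_rot': array([ 8.40293603e-01, -5.42130619e-01, -8.64076640e-04, -5.52500447e-04]), 'ft_force': array([-0.70189096,  0.38232011, -0.08561647]), 'ft_torque': array([-0.03578029, -0.02727908,  0.00039982]), 'grip_width': 0.08566304944771735}
scene {'vfov': 57.41707479218494, 'cx': 320.46952398143964, 'cy': 239.96854858980416, 'dist_coeffs': array([-0.06654081,  0.        ,  0.        ,  0.        ,  0.        ]), 'R': array([[-6.66408571e-01, -7.45586682e-01,  3.40220163e-04],
       [-3.26869985e-01,  2.91747610e-01, -8.98910088e-01],
       [ 6.70116131e-01, -5.99152595e-01, -4.38133015e-01]]), 't': array([0.27526217, 0.36007232, 0.77043155])}
top {'vfov': 50.991977357526416, 'cx': 322.57821612258215, 'cy': 238.76866549465447, 'dist_coeffs': array([0.02656415, 0.        , 0.        , 0.        , 0.        ]), 'R': array([[ 0.02747332, -0.99954178, -0.01270599],
       [-0.98668475, -0.02507715, -0.16069954],
       [ 0.16030728,  0.01695176, -0.98692159]]), 't': array([-0.17189773,  0.59738531,  1.39492105])}
wrist {'vfov': 68.95474126487969, 'cx': 313.93704939543494, 'cy': 238.51212316763238, 'dist_coeffs': array([-0.0279149,  0.       ,  0.       ,  0.       ,  0.       ]), 'R': array([[ 0.41339018, -0.91055158, -0.00209356],
       [-0.86322359, -0.39263284,  0.3173082 ],
       [-0.28974748, -0.12936488, -0.94832016]]), 't': array([-0.49955704, -0.04235203,  0.38032647])}
```

View pics/scene0.png

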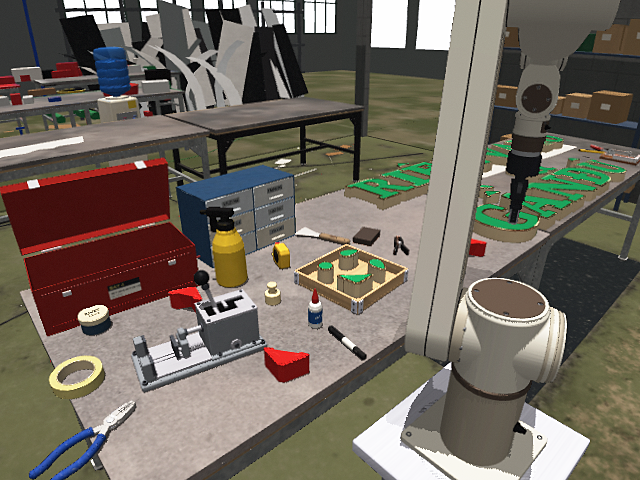

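View pics/top0.png

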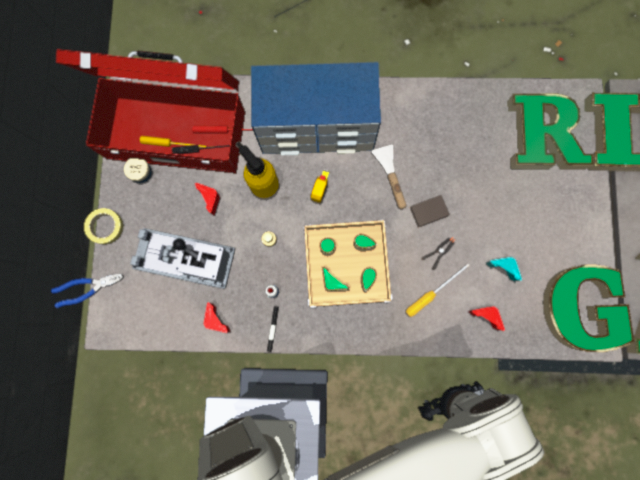

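View pics/wrist0.png

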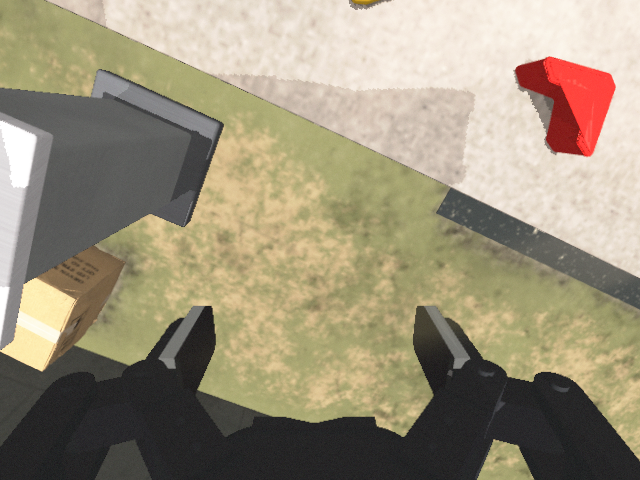

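```bash
cat > h.py <<'E'
import numpy as np,cv2
from workcell import bot
def K(c):
    f=240/np.tan(np.radians(c["vfov"]/2)); return np.array([[f,0,c["cx"]],[0,f,c["cy"]],[0,0,1]])
def ray(c,uv):
    uv=np.asarray(uv,float).reshape(-1,1,2)
    n=cv2.undistortPoints(uv,K(c),np.array(c["dist_coeffs"])).reshape(-1,2)
    d=np.c_[n,np.ones(len(n))]@c["R"]; o=-c["R"].T@c["t"]
    return o,d
def onplane(c,uv,z):
    o,d=ray(c,uv); s=(z-o[2])/d[:,2]; return o+d*s[:,None]
def withdepth(c,uv,D):
    o,d=ray(c,uv); uv=np.asarray(uv).reshape(-1,2).astype(int); return o+d*D[uv[:,1],uv[:,0]][:,None]
def proj(c,X):
    p,_=cv2.projectPoints(np.asarray(X,float).reshape(-1,1,3),cv2.Rodrigues(c["R"])[0],c["t"],K(c),np.array(c["dist_coeffs"])); return p.reshape(-1,2)
def load(n,name):
    z=np.load(f"pics/{n}.npz"); c=bot.get_calibration(name); c["R"]=z["R"];c["t"]=z["t"]; return z["im"],z["d"],c
def snap(name,tag):
    c=bot.get_calibration(name); im,d=bot.camera(name); cv2.imwrite(f"pics/{tag}.png",im); np.savez(f"pics/{tag}.npz",im=im,d=d,R=c["R"],t=c["t"]); return im,d,c
E
python3 - <<'E'
from h import *
im,d,c=load("top0","top")
a=cv2.resize(im[215:315,120:250],None,fx=6,fy=6,interpolation=cv2.INTER_CUBIC);cv2.imwrite("pics/v_top.png",a)
a=cv2.resize(im[210:315,295:400],None,fx=5,fy=5,interpolation=cv2.INTER_CUBIC);cv2.imwrite("pics/c_top.png",a)
im2,d2,c2=load("scene0","scene")
a=cv2.resize(im2[240:400,120:360],None,fx=3.3,fy=3.3,interpolation=cv2.INTER_CUBIC);cv2.imwrite("pics/v_sc.png",a)
for uv in [(334,279),(328,246),(364,242),(369,279),(269,239),(271,291),(180,244),(222,268),(145,240),(306,226),(384,222),(391,301),(309,305),(260,180),(320,187)]:
    print(uv,withdepth(c,[uv],d).round(3))
E
```

```text
(334, 279) [[ 0.487 -0.191  0.053]]
(328, 246) [[ 0.58  -0.172  0.055]]
(364, 242) [[ 0.594 -0.274  0.055]]
(369, 279) [[ 0.489 -0.29   0.057]]
(269, 239) [[ 0.596 -0.003  0.053]]
(271, 291) [[ 0.447 -0.019  0.082]]
(180, 244) [[0.555 0.208 0.192]]
(222, 268) [[0.51  0.126 0.052]]
(145, 240) [[0.59  0.365 0.016]]
(306, 226) [[ 0.64  -0.107  0.036]]
(384, 222) [[ 0.657 -0.332  0.038]]
(391, 301) [[ 0.432 -0.358  0.004]]
(309, 305) [[ 0.413 -0.123  0.04 ]]
(260, 180) [[0.743 0.017 0.147]]
(320, 187) [[ 0.75  -0.145  0.063]]
```

View pics/v_top.png

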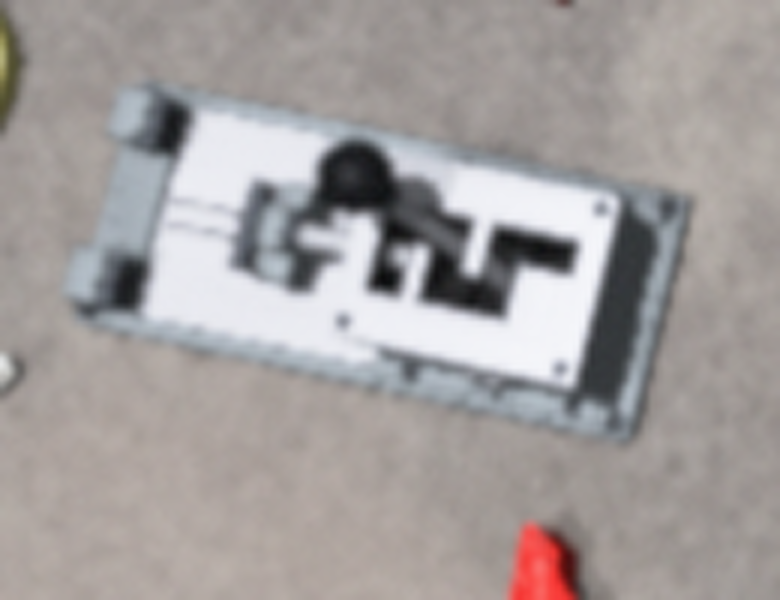

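View pics/c_top.png

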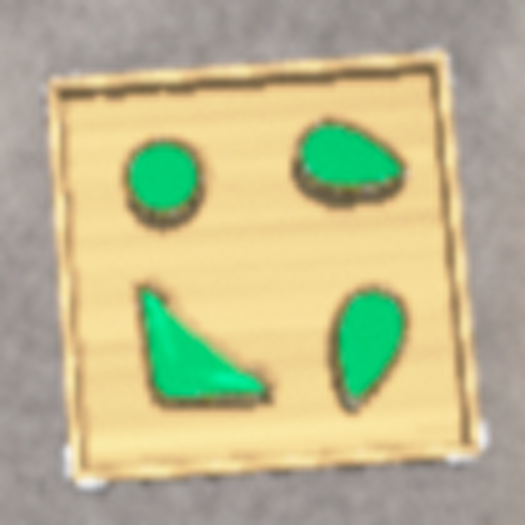

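View pics/v_sc.png

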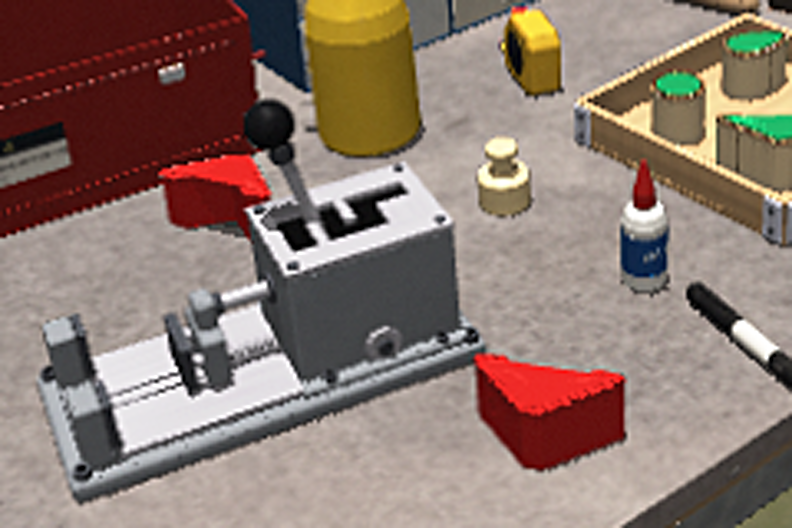

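```bash
python3 - <<'E'
from h import *
im,d,c=load("top0","top")
def pts(u0,u1,v0,v1):
    g=np.array([(u,v) for v in range(v0,v1) for u in range(u0,u1)]); return g,withdepth(c,g,d)
g,P=pts(120,250,215,315)
m=(abs(P[:,2]-0.1065)<.008); print("plate z",np.median(P[m,2]))
r=cv2.minAreaRect(P[m,:2].astype(np.float32)*1000);print("plate",r)
m=(P[:,2]>.008)&(P[:,2]<.2); r=cv2.minAreaRect(P[m,:2].astype(np.float32)*1000);print("all",r)
m=(P[:,2]>.150)&(P[:,2]<.22); print("knob",P[m].mean(0),m.sum(),P[m,2].max())
g,P=pts(295,400,210,315)
hsv=cv2.cvtColor(im,cv2.COLOR_BGR2HSV)
for nm,o in(("chev",(318,352,262,298)),("dot",(315,342,235,258)),("ne",(345,380,230,255)),("se",(355,382,262,298))):
    g,P=pts(*o); h=hsv[g[:,1],g[:,0]]; m=(h[:,0]>60)&(h[:,0]<90)&(h[:,1]>150)&(h[:,2]>120)
    Q=onplane(c,g[m],0.055); print(nm,m.sum(),Q.mean(0).round(4),np.median(P[m,2]).round(4)); 
    if nm=="chev":
        h2=cv2.convexHull((Q[:,:2]*1000).astype(np.float32)); t=cv2.minEnclosingTriangle(h2); print(t[1].reshape(-1,2).round(1)); print(cv2.minAreaRect(h2))
for nm in("scene","top","wrist"):
    cc=bot.get_calibration(nm); print(nm,(-cc["R"].T@cc["t"]).round(3))
from scipy.spatial.transform import Rotation as R
print(R.from_quat(bot.get_obs()["tool_rot"]).as_matrix().round(3))
E
```

```text
plate z 0.10593486559985421
plate ((528.9010009765625, 180.64022827148438), (117.62476348876953, 88.32090759277344), 79.55236053466797)
all ((523.6830444335938, 256.9083251953125), (385.3944091796875, 283.6393737792969), 88.82943725585938)
knob [0.55607958 0.21137163 0.18620181] 147 0.19753251119570803
chev 217 [ 0.4795 -0.1863  0.055 ] 0.0547
[[ 460.9 -168.9]
 [ 518.2 -160.2]
 [ 462.6 -232.6]]
((476.8975830078125, -184.2515869140625), (79.8239974975586, 36.178070068359375), 52.43693923950195)
dot 129 [ 0.5831 -0.1698  0.055 ] 0.0541
ne 157 [ 0.5967 -0.2739  0.055 ] 0.0544
se 180 [ 0.4935 -0.2872  0.055 ] 0.0541
scene [-0.215  0.562  0.661]
top [ 0.371 -0.18   1.47 ]
wrist [ 0.28  -0.422  0.373]
[[ 0.412 -0.911 -0.001]
 [-0.911 -0.412  0.001]
 [-0.002  0.    -1.   ]]
```

```bash
cat > plan.py <<'E'
from h import *
from scipy.spatial.transform import Rotation as R
def state():
    o=bot.get_obs(); M=R.from_quat(o["tool_rot"]).as_matrix(); return o,o["eef_pos"].copy(),np.degrees(np.arctan2(M[1,0],M[0,0]))
def rows(way,grip,start=None):
    """way: list of (xyz, psi_deg) absolute per row; prints rows of suggested numbers"""
    if start is None: o,p,psi=state()
    else: p,psi=start
    p=np.array(p,float); out=[]
    for q,ps in way:
        a=np.radians(psi); X=np.array([np.cos(a),np.sin(a),0]);Y=np.array([np.sin(a),-np.cos(a),0])
        dv=np.asarray(q)-p
        s=np.round(np.array([dv@X,dv@Y,-dv[2]])/.025,2)
        w=np.round(-(ps-psi)/180,3)
        out.append([*s,0,0,w,grip]); p=p+(X*s[0]+Y*s[1])*.025; p[2]-=s[2]*.025; psi=psi-w*180
    for i in range(0,len(out),8): print("[" + ",".join("["+",".join("%g"%(v+0) for v in r)+"]" for r in out[i:i+8])+"]")
    m=np.abs(np.array(out)); print("max",m[:,:3].max(),m[:,5].max(),"end",p.round(4),round(psi,1))
    return p,psi
def line(target,psi,N,start=None):
    if start is None: o,p0,s0=state()
    else: p0,s0=start
    p0=np.array(p0);f=np.arange(1,N+1)/N
    return [(p0+(np.array(target)-p0)*k,s0+(psi-s0)*k) for k in f]
E
python3 - <<'E'
from plan import *
rows(line([.545,.205,.265],-10.45,32),-1)
E
```

```text
[[-0.58,-0.73,-0.04,0,0,-0.01,-1],[-0.55,-0.74,-0.05,0,0,-0.009,-1],[-0.53,-0.76,-0.04,0,0,-0.01,-1],[-0.51,-0.78,-0.04,0,0,-0.009,-1],[-0.49,-0.79,-0.04,0,0,-0.01,-1],[-0.46,-0.8,-0.05,0,0,-0.01,-1],[-0.44,-0.82,-0.04,0,0,-0.009,-1],[-0.41,-0.83,-0.04,0,0,-0.01,-1]]
[[-0.39,-0.84,-0.05,0,0,-0.009,-1],[-0.36,-0.86,-0.04,0,0,-0.01,-1],[-0.33,-0.86,-0.04,0,0,-0.009,-1],[-0.31,-0.88,-0.05,0,0,-0.01,-1],[-0.29,-0.88,-0.04,0,0,-0.01,-1],[-0.25,-0.89,-0.04,0,0,-0.009,-1],[-0.23,-0.9,-0.04,0,0,-0.01,-1],[-0.2,-0.91,-0.05,0,0,-0.009,-1]]
[[-0.18,-0.91,-0.04,0,0,-0.01,-1],[-0.15,-0.91,-0.04,0,0,-0.01,-1],[-0.12,-0.92,-0.05,0,0,-0.009,-1],[-0.09,-0.93,-0.04,0,0,-0.01,-1],[-0.06,-0.92,-0.04,0,0,-0.009,-1],[-0.04,-0.93,-0.05,0,0,-0.01,-1],[-0.01,-0.93,-0.04,0,0,-0.009,-1],[0.02,-0.92,-0.04,0,0,-0.01,-1]]
[[0.05,-0.93,-0.04,0,0,-0.01,-1],[0.08,-0.93,-0.05,0,0,-0.009,-1],[0.1,-0.92,-0.04,0,0,-0.01,-1],[0.13,-0.92,-0.04,0,0,-0.009,-1],[0.16,-0.91,-0.05,0,0,-0.01,-1],[0.18,-0.91,-0.04,0,0,-0.01,-1],[0.22,-0.9,-0.04,0,0,-0.009,-1],[0.24,-0.9,-0.04,0,0,-0.01,-1]]
max 0.93 0.01 end [0.5451 0.205  0.2649] -10.4
```

```bash
python3 -m inch '[[-0.58,-0.73,-0.04,0,0,-0.01,-1],[-0.55,-0.74,-0.05,0,0,-0.01,-1],[-0.53,-0.76,-0.04,0,0,-0.01,-1],[-0.51,-0.78,-0.04,0,0,-0.01,-1],[-0.48,-0.79,-0.04,0,0,-0.01,-1],[-0.45,-0.8,-0.05,0,0,-0.01,-1],[-0.43,-0.82,-0.04,0,0,-0.01,-1],[-0.4,-0.83,-0.04,0,0,-0.01,-1]]'
python3 -m inch '[[-0.38,-0.84,-0.05,0,0,-0.01,-1],[-0.35,-0.86,-0.04,0,0,-0.01,-1],[-0.32,-0.86,-0.04,0,0,-0.01,-1],[-0.3,-0.88,-0.05,0,0,-0.01,-1],[-0.27,-0.88,-0.04,0,0,-0.01,-1],[-0.24,-0.89,-0.04,0,0,-0.01,-1],[-0.21,-0.9,-0.04,0,0,-0.01,-1],[-0.18,-0.91,-0.05,0,0,-0.01,-1]]'
python3 - <<'E'
from plan import *
print(state()[1:])
rows(line([.545,.205,.265],-10.45,16),-1)
E
```

```text
clock: 0.95
eef_pos: [0.2908, -0.2899, 0.2396]
tool_rot: [0.902, -0.432, -0.0, -0.0]
ft_force: [0.2, -0.7, 0.2]
grip_width: 0.0854
clock: 1.75
eef_pos: [0.3752, -0.1256, 0.2484]
tool_rot: [0.949, -0.316, -0.0, -0.0]
ft_force: [0.3, 0.5, -0.2]
grip_width: 0.0855
(array([ 0.37522117, -0.1256074 ,  0.24838146]), np.float64(-36.786800226764825))
[[-0.16,-0.92,-0.04,0,0,-0.009,-1],[-0.12,-0.92,-0.04,0,0,-0.009,-1],[-0.11,-0.92,-0.04,0,0,-0.009,-1],[-0.07,-0.93,-0.05,0,0,-0.01,-1],[-0.05,-0.92,-0.04,0,0,-0.009,-1],[-0.02,-0.93,-0.04,0,0,-0.009,-1],[0,-0.93,-0.04,0,0,-0.009,-1],[0.03,-0.93,-0.04,0,0,-0.009,-1]]
[[0.06,-0.93,-0.04,0,0,-0.009,-1],[0.08,-0.92,-0.05,0,0,-0.009,-1],[0.11,-0.93,-0.04,0,0,-0.01,-1],[0.14,-0.91,-0.04,0,0,-0.009,-1],[0.17,-0.92,-0.04,0,0,-0.009,-1],[0.19,-0.91,-0.04,0,0,-0.009,-1],[0.21,-0.9,-0.04,0,0,-0.009,-1],[0.24,-0.9,-0.04,0,0,-0.009,-1]]
max 0.93 0.01 end [0.5449 0.205  0.2649] -10.5
```

```bash
python3 -m inch '[[-0.16,-0.92,-0.04,0,0,-0.009,-1],[-0.12,-0.92,-0.04,0,0,-0.009,-1],[-0.11,-0.92,-0.04,0,0,-0.009,-1],[-0.07,-0.93,-0.05,0,0,-0.01,-1],[-0.05,-0.92,-0.04,0,0,-0.009,-1],[-0.02,-0.93,-0.04,0,0,-0.009,-1],[0,-0.93,-0.04,0,0,-0.009,-1],[0.03,-0.93,-0.04,0,0,-0.009,-1]]'
python3 -m inch '[[0.06,-0.93,-0.04,0,0,-0.009,-1],[0.08,-0.92,-0.05,0,0,-0.009,-1],[0.11,-0.93,-0.04,0,0,-0.01,-1],[0.14,-0.91,-0.04,0,0,-0.009,-1],[0.17,-0.92,-0.04,0,0,-0.009,-1],[0.19,-0.91,-0.04,0,0,-0.009,-1],[0.21,-0.9,-0.04,0,0,-0.009,-1],[0.24,-0.9,-0.04,0,0,-0.009,-1]]'
python3 - <<'E'
from plan import *
print(state()[1:]); im,d,c=snap("wrist","w1")
E
```

```text
clock: 2.55
eef_pos: [0.4603, 0.0395, 0.2565]
tool_rot: [0.979, -0.205, -0.0, 0.0]
ft_force: [-0.0, -0.3, -0.1]
grip_width: 0.0854
clock: 3.35
eef_pos: [0.5454, 0.2046, 0.2646]
tool_rot: [0.996, -0.092, -0.0, 0.0]
ft_force: [-0.1, -0.4, 0.3]
grip_width: 0.0853
(array([0.54538334, 0.20462893, 0.26457957]), np.float64(-10.511648795128993))
```

View pics/w1.png

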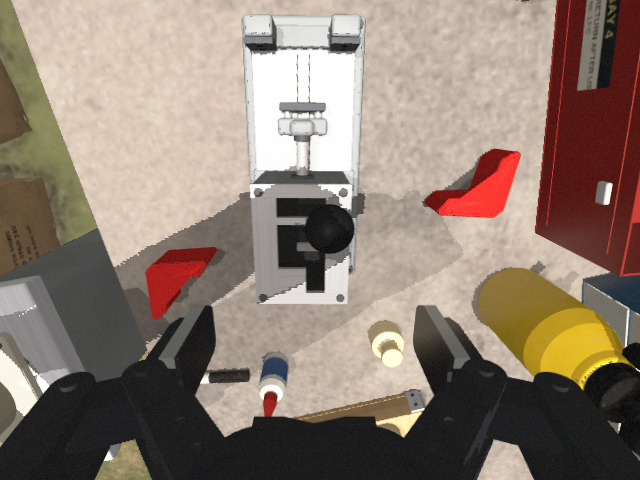

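```bash
cat > vice.py <<'E'
from plan import *
def fitvice(n,name):
    im,d,c=load(n,name)
    g=np.array([(u,v) for v in range(150,330) for u in range(220,400)]); P=withdepth(c,g,d)
    m=abs(P[:,2]-.1065)<.006
    print("plate z",np.median(P[m,2]),m.sum(),cv2.minAreaRect((P[m,:2]*1000).astype(np.float32)))
    m=(P[:,2]>.14)&(P[:,2]<.22); uv=g[m].mean(0); print("knob px",uv,"top pt",P[m].max(0))
    return uv
E
python3 - <<'E'
from vice import *
im,d,c=load("w1","wrist")
uv=fitvice("w1","wrist")
# edges of plate by screws & bed line
for p in [(259,192),(343,192),(263,298),(340,298)]: print(p,onplane(c,[p],.1065).round(4))
hsv=cv2.cvtColor(im,cv2.COLOR_BGR2HSV)
m=((im.max(2)<45)).astype(np.uint8); n,l,s,ce=cv2.connectedComponentsWithStats(m[190:275,300:365]); print(s,ce)
a=cv2.resize(im[5:315,225:380],None,fx=2.5,fy=1.9,interpolation=cv2.INTER_CUBIC);a=cv2.resize(im[5:315,225:380],None,fx=1.9,fy=1.9,interpolation=cv2.INTER_CUBIC);cv2.imwrite("pics/w1c.png",a)
E
```

```text
plate z 0.10652811367920487 7066 ((528.039306640625, 179.28924560546875), (116.86473846435547, 88.27034759521484), 79.27496337890625)
knob px [328.8828125 228.5484375] top pt [0.57437413 0.2309313  0.19621363]
(259, 192) [[0.5024 0.2359 0.1065]]
(343, 192) [[0.5743 0.2227 0.1065]]
(263, 298) [[0.4825 0.1347 0.1065]]
(340, 298) [[0.5555 0.1214 0.1065]]
[[   0    0   65   85 2887]
 [   0    9   54   76 2638]] [[39.79979217 42.67509525]
 [23.46398787 41.26118271]]
```

View pics/w1c.png

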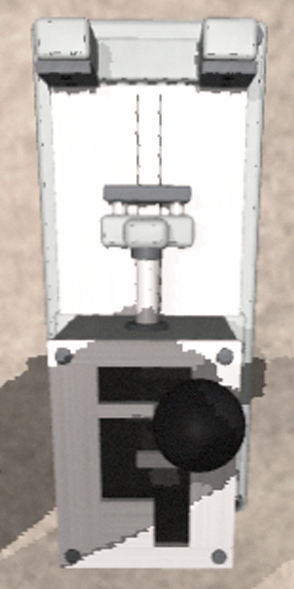

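```bash
cat >> vice.py <<'E'
PIV=np.array([.5282,.1793,.014]); TH=np.radians(79.3)
VX=np.array([np.cos(TH),np.sin(TH),0]);VY=np.array([-np.sin(TH),np.cos(TH),0]);VZ=np.array([0,0,1.])
ORG=PIV+VX*.05-[0,0,.014]
def vw(x,y,z): return ORG+VX*x/1000+VY*y/1000+VZ*z/1000
def knob(v,u):
    n=np.array([v,u,90.])/np.linalg.norm([v,u,90]); return PIV+.17*(VX*n[0]+VY*n[1]+VZ*n[2])
def knobfrom(c,uv):
    o,D=ray(c,[uv]); D=D[0]/np.linalg.norm(D[0]); r=o-PIV; b=r@D; s=-b-np.sqrt(b*b-(r@r-.17**2)); K_=o+s*D
    q=K_-PIV; v=90*(q@VX)/q[2]; u=90*(q@VY)/q[2]; return K_,v,u,np.arctan2(v,90)
E
python3 - <<'E'
from vice import *
im,d,c=load("w1","wrist"); print(knobfrom(c,(328.9,228.5)))
im,d,c=load("top0","top")
m=(im[230:260,160:200].max(2)<40).astype(np.uint8); g=np.array([(u,v) for v in range(230,260) for u in range(165,195)]); P=withdepth(c,g,d); m=P[:,2]>.16; print(knobfrom(c,g[m].mean(0)), g[m].mean(0))
print("path")
for p in [(37,-13),(12.5,-13),(12.5,13),(-12.5,13),(-12.5,-13),(-37,-13)]: print(p,knob(*p).round(4))
E
```

```text
(array([0.55755851, 0.21401661, 0.17780731]), np.float64(21.737428222372245), np.float64(-12.308423828466692), np.float64(0.2369882960091775))
(array([0.55804059, 0.21501893, 0.17750443]), np.float64(22.369087078393513), np.float64(-12.48953187139041), np.float64(0.24360917124911835)) [179.         243.70833333]
path
(37, -13) [0.5622 0.2381 0.1698]
(12.5, -13) [0.5562 0.1976 0.1807]
(12.5, 13) [0.5088 0.2065 0.1807]
(-12.5, 13) [0.5002 0.161  0.1807]
(-12.5, -13) [0.5476 0.1521 0.1807]
(-37, -13) [0.5384 0.1122 0.1698]
```

```bash
python3 - <<'E'
from vice import *
o,p,s=state(); k=np.array([.5577,.2143,.156])
w=line([k[0],k[1],p[2]-.01],-10.7,2)+line(k,-10.7,6,start=([k[0],k[1],p[2]-.01],-10.7))
rows(w,-1)
E
```

```text
[[0.19,-0.17,0.2,0,0,0.001,-1],[0.19,-0.16,0.2,0,0,0.001,-1],[0,0,0.65,0,0,0,-1],[0,0,0.66,0,0,0,-1],[0,0,0.65,0,0,0,-1],[0,0,0.66,0,0,0,-1],[0,0,0.65,0,0,0,-1],[0,0,0.65,0,0,0,-1]]
max 0.66 0.001 end [0.5576 0.2142 0.1561] -10.7
```

```bash
python3 -m inch '[[0.19,-0.17,0.2,0,0,0.001,-1],[0.19,-0.16,0.2,0,0,0.001,-1],[0,0,0.65,0,0,0,-1],[0,0,0.66,0,0,0,-1],[0,0,0.65,0,0,0,-1],[0,0,0.66,0,0,0,-1],[0,0,0.65,0,0,0,-1],[0,0,0.65,0,0,0,-1]]'
python3 -m inch '[[0,0,0,0,0,0,0.5],[0,0,0,0,0,0,1],[0,0,0,0,0,0,1],[0,0,0,0,0,0,1],[0,0,0,0,0,0,1],[0,0,0,0,0,0,1],[0,0,0,0,0,0,1],[0,0,0,0,0,0,1]]'
python3 - <<'E'
from vice import *
snap("wrist","w2"); o,p,s=state(); print(p,s,o["ft_force"],o["ft_torque"])
E
```

```text
clock: 4.2
eef_pos: [0.5559, 0.2091, 0.1559]
tool_rot: [0.995, -0.096, -0.0, 0.0]
ft_force: [0.3, 0.4, 0.3]
grip_width: 0.0855
clock: 5.0
eef_pos: [0.557, 0.2107, 0.1584]
tool_rot: [0.995, -0.095, 0.001, -0.001]
ft_force: [0.8, 1.1, 5.7]
grip_width: 0.0314
[0.55703209 0.21074812 0.15836166] -10.930497012760274 [1.28132071 0.94708347 5.55055747] [ 0.17780437 -0.08198878 -0.00080374]
```

View pics/w2.png

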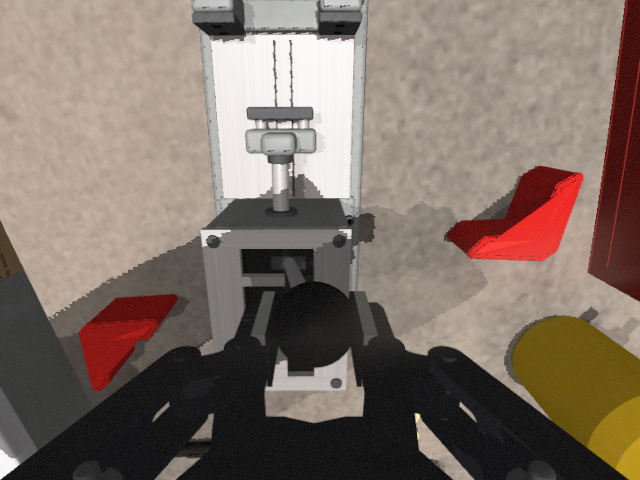

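```bash
python3 - <<'E'
from vice import *
im,d,c=load("w2","wrist")
g=np.array([(u,v) for v in range(280,370) for u in range(268,355)]); P=withdepth(c,g,d)
m=(P[:,2]>.15)&(im[g[:,1],g[:,0]].max(1)<60); 
# sphere fit
Q=P[m]; A=np.c_[2*Q,np.ones(len(Q))]; x=np.linalg.lstsq(A,(Q**2).sum(1),rcond=None)[0]; print(x[:3], np.sqrt(x[3]+x[:3]@x[:3]),m.sum(), Q.max(0))
for t in((255,330),(365,320),(262,300),(358,300)): print(t,withdepth(c,[t],d))
E
```

```text
[0.5628641  0.24768337 0.22852838] 0.05141389088293233 6298 [0.57605715 0.28982848 0.30109765]
(255, 330) [[0.5381782  0.22423566 0.19225749]]
(365, 320) [[0.5779237  0.21781854 0.18749694]]
(262, 300) [[0.53773414 0.22461865 0.1703231 ]]
(358, 300) [[0.57722022 0.21759459 0.1713667 ]]
```

```bash
python3 - <<'E'
from vice import *
im,d,c=load("w2","wrist")
g=np.array([(u,v) for v in range(270,400) for u in range(268,355)]); P=withdepth(c,g,d)
x=np.array([.5577,.2143,.1777])
for i in range(8):
    r=np.linalg.norm(P-x,axis=1); m=abs(r-.017)<(.006 if i<3 else .002)
    Q=P[m]; A=np.c_[2*Q,np.ones(len(Q))]; s=np.linalg.lstsq(A,(Q**2).sum(1),rcond=None)[0]; x=s[:3]
    print(x.round(4), np.sqrt(s[3]+x@x).round(4),m.sum())
q=x-PIV;print(90*(q@VX)/q[2],90*(q@VY)/q[2],np.linalg.norm(q))
E
```

```text
[0.5572 0.2132 0.1762] 0.0185 6270
[0.5572 0.2131 0.176 ] 0.0187 6254
[0.5573 0.2131 0.176 ] 0.0187 6244
[0.5576 0.2137 0.177 ] 0.0174 4488
[0.5578 0.2141 0.1776] 0.0171 5785
[0.5578 0.2142 0.1777] 0.017 5837
[0.5577 0.2142 0.1777] 0.017 5843
[0.5577 0.2142 0.1777] 0.017 5844
21.84547043013262 -12.401347211782005 0.16996459038580758
```

```bash
cat >> vice.py <<'E'
def slot(pts,ns,off,psi):
    w=[]
    for (a,b),n in zip(zip(pts[:-1],pts[1:]),ns):
        for k in range(1,n+1):
            f=k/n; w.append((knob(a[0]+(b[0]-a[0])*f,a[1]+(b[1]-a[1])*f)+off,psi))
    return w
E
python3 - <<'E'
from vice import *
o,p,s=state(); off=p-np.array([.5577,.2142,.1777]); print(p,off,s)
rows(slot([(21.8,-12.4),(12.5,-13),(12.5,13)],[3,5],off,s),1)
E
```

```text
[0.55703209 0.21074812 0.15836166] [-0.00066791 -0.00345188 -0.01933834] -10.930497012760274
[[0.02,0.22,-0.05,0,0,0,1],[0.03,0.22,-0.04,0,0,0,1],[0.02,0.22,-0.03,0,0,0,1],[-0.39,0,-0.04,0,0,0,1],[-0.38,0,-0.02,0,0,0,1],[-0.39,0,0,0,0,0,1],[-0.39,0,0.02,0,0,0,1],[-0.38,0.01,0.04,0,0,0,1]]
max 0.39 0.0 end [0.5082 0.2031 0.1614] -10.9
```

```bash
python3 -m inch '[[0.02,0.22,-0.05,0,0,0,1],[0.03,0.22,-0.04,0,0,0,1],[0.02,0.22,-0.03,0,0,0,1],[-0.39,0,-0.04,0,0,0,1],[-0.38,0,-0.02,0,0,0,1],[-0.39,0,0,0,0,0,1],[-0.39,0,0.02,0,0,0,1],[-0.38,0.01,0.04,0,0,0,1]]'
python3 - <<'E'
from vice import *
o,p,s=state(); print(p,s,o["ft_force"],knob(12.5,13)+[-.0007,-.0035,-.0193])
E
```

```text
clock: 5.85
eef_pos: [0.511, 0.2039, 0.1637]
tool_rot: [0.995, -0.095, 0.006, -0.002]
ft_force: [7.8, 0.1, 9.8]
grip_width: 0.0311
[0.51103318 0.20388094 0.16366076] -10.930063826383634 [7.75690833 0.0729233  9.80609239] [0.50814006 0.20301863 0.16138635]
```

```bash
python3 - <<'E'
from vice import *
off=np.array([-.0007,-.0035,-.0193])
rows(slot([(12.5,13),(-12.5,13),(-12.5,-13)],[4,4],off,-10.9),1,start=(knob(12.5,13)+off,-10.9))
rows(slot([(-12.5,-13),(-37,-13)],[5],off,-10.9),1,start=(knob(-12.5,-13)+off,-10.9))
E
```

```text
[[-0.01,0.46,-0.05,0,0,0,1],[0,0.47,-0.01,0,0,0,1],[0.01,0.46,0.01,0,0,0,1],[0.01,0.46,0.05,0,0,0,1],[0.47,0.01,-0.05,0,0,0,1],[0.49,0,-0.02,0,0,0,1],[0.48,-0.01,0.02,0,0,0,1],[0.48,0,0.05,0,0,0,1]]
max 0.49 0.0 end [0.5468 0.1485 0.1614] -10.9
[[-0.01,0.35,0.06,0,0,0,1],[-0.01,0.34,0.07,0,0,0,1],[-0.01,0.33,0.09,0,0,0,1],[-0.01,0.32,0.1,0,0,0,1],[-0.02,0.3,0.11,0,0,0,1]]
max 0.35 0.0 end [0.5376 0.1086 0.1506] -10.9
```

```bash
python3 -m inch '[[-0.02,0.46,-0.05,0,0,0,1],[0,0.47,-0.01,0,0,0,1],[0.01,0.46,0.01,0,0,0,1],[0.01,0.46,0.05,0,0,0,1],[0,0,0,0,0,0,1],[0.64,0.01,-0.06,0,0,0,1],[0.64,0,0,0,0,0,1],[0.64,-0.01,0.06,0,0,0,1]]'
python3 - <<'E'
from vice import *
o,p,s=state(); print(p,s,o["ft_force"],knob(-12.5,-13)+[-.0007,-.0035,-.0193])
E
```

```text
clock: 6.65
eef_pos: [0.5448, 0.1482, 0.1633]
tool_rot: [0.995, -0.095, -0.0, -0.001]
ft_force: [-6.5, -0.8, 22.2]
grip_width: 0.0312
[0.54477277 0.14824805 0.1632667 ] -10.903543848862267 [-6.50847966 -0.82114882 22.16078393] [0.54685994 0.14858137 0.16138635]
```

```bash
python3 -m inch '[[0,0,-0.08,0,0,0,1],[-0.01,0.35,0.05,0,0,0,1],[-0.01,0.34,0.06,0,0,0,1],[-0.01,0.33,0.08,0,0,0,1],[-0.01,0.32,0.09,0,0,0,1],[-0.02,0.3,0.1,0,0,0,1],[0,0,0,0,0,0,1],[0,0,0,0,0,0,1]]'
python3 - <<'E'
from vice import *
o,p,s=state(); print(p,s,o["ft_force"],knob(-37,-13)+[-.0007,-.0035,-.0193])
snap("wrist","w3"); 
E
```

```text
clock: 7.45
eef_pos: [0.5359, 0.1075, 0.1525]
tool_rot: [0.995, -0.096, -0.0, 0.001]
ft_force: [1.0, -2.0, 6.9]
grip_width: 0.0309
[0.53586267 0.10745132 0.15251842] -11.01486856243771 [ 0.98088452 -2.00221796  6.89063644] [0.53772407 0.10866406 0.15054683]
```

View pics/w3.png

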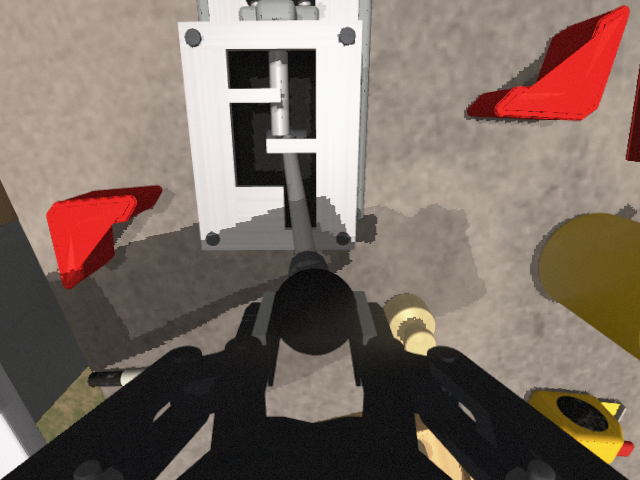

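```bash
python3 -m inch '[[0,0,0,0,0,0,-1],[0,0,0,0,0,0,-1],[0,0,0,0,0,0,-1],[0,0,0,0,0,0,-1],[0,0,-0.6,0,0,0,-1],[0,0,-0.8,0,0,0,-1],[0,0,-0.9,0,0,0,-1],[0,0,-0.9,0,0,0,-1]]'
python3 - <<'E'
from vice import *
o,p,s=state(); print(p,s)
rows(line([.478,-.185,.21],-43,16),-1)
E
```

```text
clock: 8.3
eef_pos: [0.536, 0.1081, 0.2329]
tool_rot: [0.995, -0.095, -0.001, 0.0]
ft_force: [1.3, 1.0, -0.3]
grip_width: 0.0856
[0.53596747 0.10810203 0.23294228] -10.928233258312469
[[0,0.75,0.06,0,0,0.011,-1],[0.02,0.74,0.05,0,0,0.011,-1],[0.05,0.75,0.06,0,0,0.011,-1],[0.07,0.74,0.06,0,0,0.012,-1],[0.1,0.74,0.06,0,0,0.011,-1],[0.13,0.74,0.05,0,0,0.011,-1],[0.15,0.73,0.06,0,0,0.011,-1],[0.18,0.72,0.06,0,0,0.011,-1]]
[[0.2,0.72,0.06,0,0,0.011,-1],[0.23,0.71,0.05,0,0,0.011,-1],[0.25,0.71,0.06,0,0,0.011,-1],[0.28,0.69,0.06,0,0,0.012,-1],[0.3,0.68,0.06,0,0,0.011,-1],[0.33,0.68,0.05,0,0,0.011,-1],[0.35,0.66,0.06,0,0,0.011,-1],[0.37,0.65,0.06,0,0,0.011,-1]]
max 0.75 0.012 end [ 0.478  -0.1851  0.2099] -43.0
```

```bash
python3 -m inch '[[0,0.75,0.06,0,0,0.011,-1],[0.02,0.74,0.05,0,0,0.011,-1],[0.05,0.75,0.06,0,0,0.011,-1],[0.07,0.74,0.06,0,0,0.012,-1],[0.1,0.74,0.06,0,0,0.011,-1],[0.13,0.74,0.05,0,0,0.011,-1],[0.15,0.73,0.06,0,0,0.011,-1],[0.18,0.72,0.06,0,0,0.011,-1]]'
python3 -m inch '[[0.2,0.72,0.06,0,0,0.011,-1],[0.23,0.71,0.05,0,0,0.011,-1],[0.25,0.71,0.06,0,0,0.011,-1],[0.28,0.69,0.06,0,0,0.012,-1],[0.3,0.68,0.06,0,0,0.011,-1],[0.33,0.68,0.05,0,0,0.011,-1],[0.35,0.66,0.06,0,0,0.011,-1],[0.37,0.65,0.06,0,0,0.011,-1]]'
python3 - <<'E'
from vice import *
print(state()[1:])
snap("wrist","w4")
snap("top","t4")
im,d,c=load("t4","top"); cv2.imwrite("pics/t4c.png",cv2.resize(im[200:320,120:260],None,fx=5,fy=5))
E
```

```text
clock: 9.1
eef_pos: [0.507, -0.039, 0.2208]
tool_rot: [0.972, -0.234, -0.0, 0.0]
ft_force: [-0.5, -0.6, 0.3]
grip_width: 0.0852
clock: 9.9
eef_pos: [0.478, -0.1857, 0.2093]
tool_rot: [0.93, -0.367, -0.0, -0.0]
ft_force: [0.0, -0.4, -0.5]
grip_width: 0.0855
(array([ 0.47797651, -0.1856988 ,  0.2093175 ]), np.float64(-43.04977409727866))
```

View pics/w4.png

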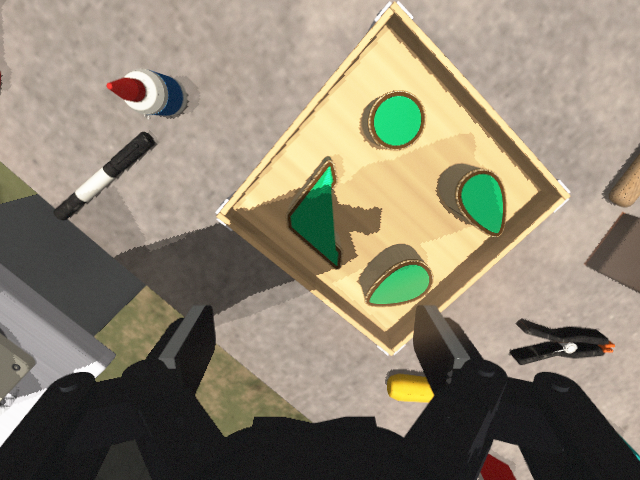

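View pics/t4c.png

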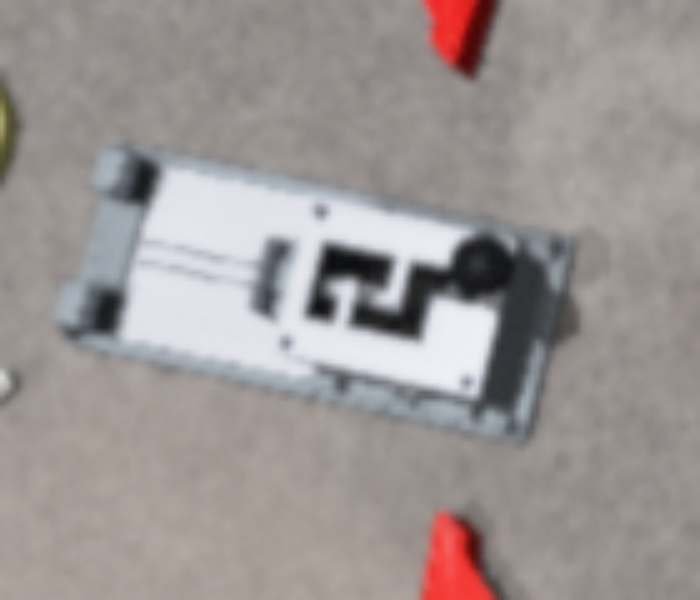

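```bash
python3 - <<'E'
from vice import *
im,d,c=load("w4","wrist")
a=cv2.resize(im[130:300,260:400],None,fx=4.2,fy=4.2,interpolation=cv2.INTER_CUBIC); a=cv2.convertScaleAbs(a,alpha=1.6); cv2.imwrite("pics/w4c.png",a[:600])
E
```

```text
(no output)
```

View pics/w4c.png

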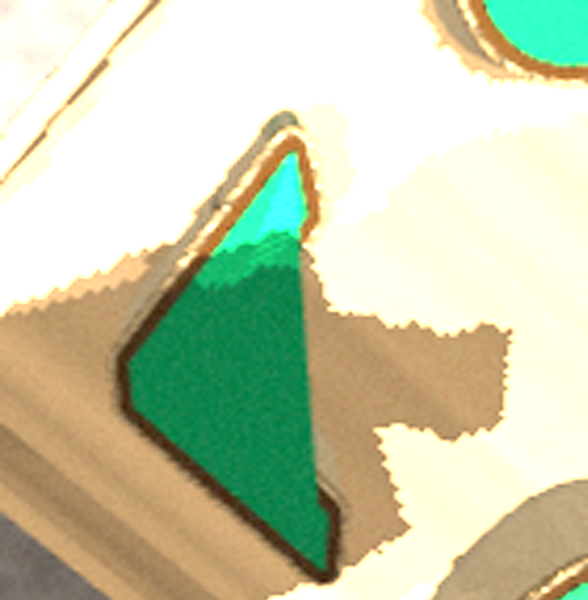

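```bash
python3 - <<'E'
from vice import *
im,d,c=load("w4","wrist")
g=np.array([(u,v) for v in range(140,290) for u in range(270,370)]); P=withdepth(c,g,d)
m=(abs(P[:,2]-.055)<.004)
mask=np.zeros(d.shape,np.uint8); mask[g[m][:,1],g[m][:,0]]=255
n,l,s,ce=cv2.connectedComponentsWithStats(mask); i=1+np.argmax(s[1:,4]); print(s[i]); mask=(l==i)
vv,uu=np.nonzero(mask); Q=onplane(c,np.c_[uu,vv],.055)[:,:2]*1000
print("z",np.median(withdepth(c,np.c_[uu,vv],d)[:,2]))
H=cv2.convexHull(Q.astype(np.float32)); M=cv2.moments(H); ar=M["m00"]
cx,cy=M["m10"]/ar,M["m01"]/ar
a=.5*np.arctan2(2*M["mu11"],M["mu20"]-M["mu02"]); e=np.array([np.cos(a),np.sin(a)]); n_=np.array([-e[1],e[0]])
if (n_@[-1,1])<0:n_=-n_
h=H.reshape(-1,2)
pe=h@e;pn=h@n_
print("angle tip",np.degrees(np.arctan2(n_[1],n_[0])),"ext",np.ptp(pe),np.ptp(pn),"area hull",ar)
C=e*(pe.max()+pe.min())/2+n_*(pn.max()+pn.min())/2; C2=e*(np.array([cx,cy])@e)+n_*(pn.max()-23.5)
print("centre",C,C2,"grasp",C+n_*7.25)
vis=im.copy(); vis[mask]=(0,0,255); cv2.imwrite("pics/w4m.png",cv2.resize(vis[130:300,260:400],None,fx=3,fy=3))
# crate corner top
for t in((222,216),(218,212),(393,352),(397,8),(565,197)): print(t,onplane(c,[t],.04).round(4))
E
```

```text
[ 285  160   58  110 3350]
z 0.05473838070336193
angle tip 142.04646882750166 ext 99.25287095018516 47.80839584922808 area hull 3000.696238048142
centre [ 477.19438427 -185.12024514] [ 476.90623292 -184.83247054] grasp [ 471.47768809 -180.66133441]
(222, 216) [[ 0.4151 -0.1291  0.04  ]]
(218, 212) [[ 0.4152 -0.124   0.04  ]]
(393, 352) [[ 0.4372 -0.3529  0.04  ]]
(397, 8) [[ 0.6389 -0.1084  0.04  ]]
(565, 197) [[ 0.6583 -0.3305  0.04  ]]
```

View pics/w4m.png

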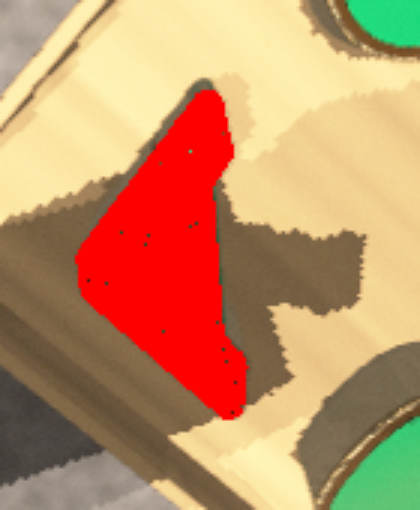

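```bash
python3 - <<'E'
from vice import *
rows(line([.4715,-.1807,.085],-38,7),-.27)
E
```

```text
[[-0.05,0,0.71,0,0,-0.004,-0.27],[-0.05,0,0.71,0,0,-0.004,-0.27],[-0.05,0,0.71,0,0,-0.004,-0.27],[-0.05,-0.01,0.71,0,0,-0.004,-0.27],[-0.04,0,0.71,0,0,-0.004,-0.27],[-0.05,0,0.7,0,0,-0.005,-0.27],[-0.05,-0.01,0.71,0,0,-0.004,-0.27]]
max 0.71 0.005 end [ 0.4716 -0.1807  0.0851] -37.9
```

```bash
python3 -m inch '[[-0.05,0,0.71,0,0,-0.004,-0.27],[-0.05,0,0.71,0,0,-0.004,-0.27],[-0.05,0,0.71,0,0,-0.004,-0.27],[-0.05,-0.01,0.71,0,0,-0.004,-0.27],[-0.05,0,0.71,0,0,-0.004,-0.27],[-0.05,0,0.7,0,0,-0.004,-0.27],[-0.05,-0.01,0.71,0,0,-0.004,-0.27],[0,0,0,0,0,0,-0.27]]'
python3 - <<'E'
from vice import *
print(state()[1:])
rows(line([.4715,-.1807,.018],-38,5),-.27)
snap("wrist","w5")
E
```

```text
clock: 10.8
eef_pos: [0.47, -0.1773, 0.0832]
tool_rot: [0.946, -0.324, -0.003, -0.0]
ft_force: [0.2, -0.3, -0.1]
grip_width: 0.0543
(array([ 0.46995825, -0.17732921,  0.08320864]), np.float64(-37.86029548827978))
[[0.03,0.01,0.52,0,0,0,-0.27],[0.02,0.02,0.52,0,0,0,-0.27],[0.03,0.01,0.53,0,0,0,-0.27],[0.03,0.01,0.52,0,0,0.001,-0.27],[0.02,0.02,0.52,0,0,0,-0.27]]
max 0.53 0.001 end [ 0.4714 -0.1807  0.018 ] -38.0
```

View pics/w5.png

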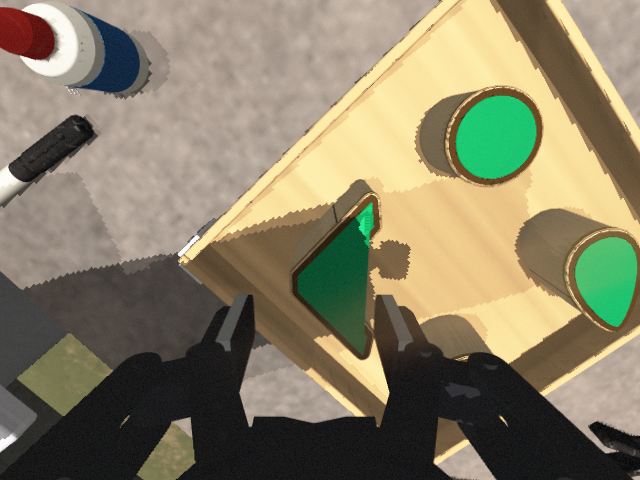

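```bash
python3 -m inch '[[0.03,0.01,0.43,0,0,0,-0.27],[0.02,0.01,0.43,0,0,0,-0.27],[0.02,0.01,0.43,0,0,0,-0.27],[0.02,0.01,0.43,0,0,0,-0.27],[0.02,0.02,0.43,0,0,0,-0.27],[0.02,0.01,0.43,0,0,0,-0.27],[0,0,0,0,0,0,-0.27],[0,0,0,0,0,0,-0.27]]'
python3 - <<'E'
from vice import *
o,p,s=state();print(p,s,o["ft_force"])
E
```

```text
clock: 11.65
eef_pos: [0.4732, -0.1824, 0.0207]
tool_rot: [0.946, -0.325, -0.0, -0.0]
ft_force: [0.0, -0.2, 0.4]
grip_width: 0.0544
[ 0.47323356 -0.18235778  0.02065337] -37.946220334980204 [ 0.04751345 -0.15877316  0.40499311]
```

```bash
python3 -m inch '[[-0.05,0,0.05,0,0,0,0.3],[0,0,0.05,0,0,0,1],[0,0,0,0,0,0,1],[0,0,0,0,0,0,1],[0,0,0,0,0,0,1],[0,0,0,0,0,0,1],[0,0,0,0,0,0,1],[0,0,0,0,0,0,1]]'
python3 - <<'E'
from vice import *
o,p,s=state();print(p,s,o["ft_force"])
snap("wrist","w6")
E
```

```text
clock: 12.45
eef_pos: [0.4726, -0.1818, 0.0198]
tool_rot: [0.946, -0.325, 0.001, 0.0]
ft_force: [-3.0, 0.8, 5.5]
grip_width: 0.0311
[ 0.47264765 -0.18180637  0.01984767] -37.94646876130847 [-3.04113407  0.761256    5.54303339]
```

View pics/w6.png

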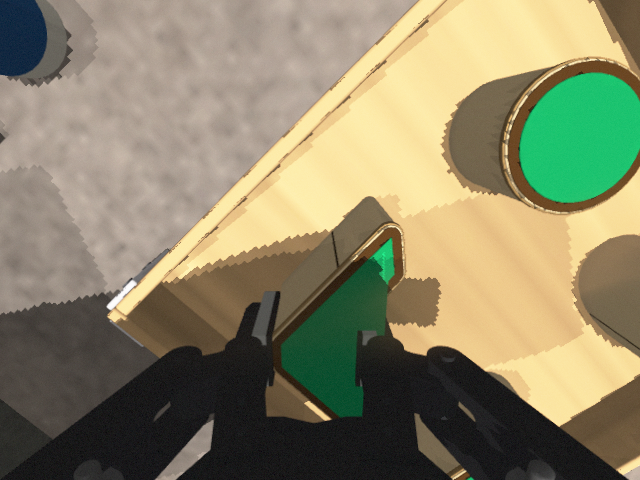

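```bash
python3 -m inch '[[0,0,-0.4,0,0,0,1],[0,0,-0.8,0,0,0,1],[0,0,-1,0,0,0,1],[0,0,-1,0,0,0,1],[0,0,-1,0,0,0,1],[0,0,-1,0,0,0,1],[0,0,-1,0,0,0,1],[0,0,-1,0,0,-0.01,1]]'
python3 - <<'E'
from vice import *
o,p,s=state();print(p,s,o["ft_force"])
t=vw(91.75,0,235);print(t)
rows(line(t,79.3,24),1)
snap("scene","s6")
E
```

```text
clock: 13.3
eef_pos: [0.4724, -0.1816, 0.2003]
tool_rot: [0.951, -0.31, 0.0, 0.0]
ft_force: [0.5, 0.1, -1.5]
grip_width: 0.0307
[ 0.47238061 -0.18155849  0.20034579] -36.091874294042185 [ 0.5209146   0.05660168 -1.48232786]
[0.55451824 0.31858536 0.235     ]
[[-0.38,-0.75,-0.06,0,0,-0.027,1],[-0.32,-0.79,-0.06,0,0,-0.026,1],[-0.25,-0.8,-0.05,0,0,-0.027,1],[-0.18,-0.83,-0.06,0,0,-0.027,1],[-0.11,-0.84,-0.06,0,0,-0.027,1],[-0.04,-0.84,-0.06,0,0,-0.026,1],[0.03,-0.84,-0.05,0,0,-0.027,1],[0.11,-0.84,-0.06,0,0,-0.027,1]]
[[0.17,-0.83,-0.06,0,0,-0.026,1],[0.24,-0.81,-0.06,0,0,-0.027,1],[0.3,-0.79,-0.06,0,0,-0.027,1],[0.38,-0.76,-0.05,0,0,-0.027,1],[0.43,-0.72,-0.06,0,0,-0.026,1],[0.49,-0.69,-0.06,0,0,-0.027,1],[0.55,-0.64,-0.06,0,0,-0.027,1],[0.6,-0.59,-0.05,0,0,-0.026,1]]
[[0.65,-0.54,-0.06,0,0,-0.027,1],[0.69,-0.49,-0.06,0,0,-0.027,1],[0.73,-0.42,-0.06,0,0,-0.027,1],[0.77,-0.36,-0.06,0,0,-0.026,1],[0.79,-0.3,-0.05,0,0,-0.027,1],[0.81,-0.23,-0.06,0,0,-0.027,1],[0.83,-0.16,-0.06,0,0,-0.026,1],[0.84,-0.09,-0.06,0,0,-0.027,1]]
max 0.84 0.027 end [0.5546 0.3186 0.2351] 79.3
```

View pics/s6.png

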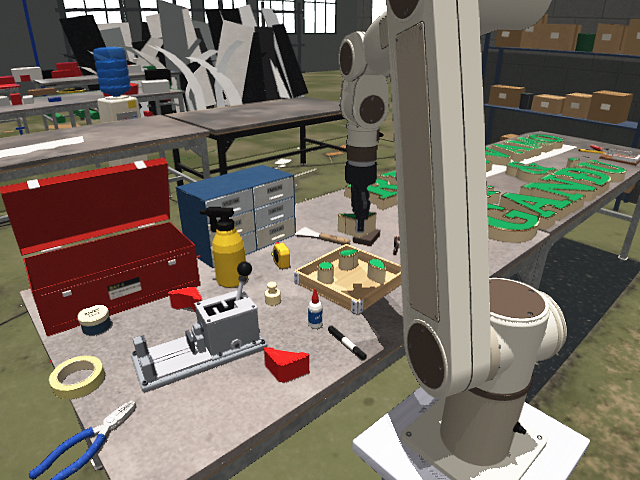

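```bash
python3 -m inch '[[-0.38,-0.75,-0.4,0,0,-0.027,1],[-0.32,-0.79,-0.4,0,0,-0.026,1],[-0.25,-0.8,-0.4,0,0,-0.027,1],[-0.18,-0.83,-0.2,0,0,-0.027,1],[-0.11,-0.84,0,0,0,-0.027,1],[-0.04,-0.84,0,0,0,-0.026,1],[0.03,-0.84,0,0,0,-0.027,1],[0.11,-0.84,0,0,0,-0.027,1]]'
python3 -m inch '[[0.17,-0.83,0,0,0,-0.026,1],[0.24,-0.81,0,0,0,-0.027,1],[0.3,-0.79,0,0,0,-0.027,1],[0.38,-0.76,0,0,0,-0.027,1],[0.43,-0.72,0,0,0,-0.026,1],[0.49,-0.69,0,0,0,-0.027,1],[0.55,-0.64,0,0,0,-0.027,1],[0.6,-0.59,0,0,0,-0.026,1]]'
python3 -m inch '[[0.65,-0.54,0,0,0,-0.027,1],[0.69,-0.49,0,0,0,-0.027,1],[0.73,-0.42,0,0,0,-0.027,1],[0.77,-0.36,0,0,0,-0.026,1],[0.79,-0.3,0,0,0,-0.027,1],[0.81,-0.23,0,0,0,-0.027,1],[0.83,-0.16,0,0,0,-0.026,1],[0.84,-0.09,0,0,0,-0.027,1]]'
python3 - <<'E'
from vice import *
o,p,s=state();print(p,s,o["ft_force"],o["joint_pos"])
t=vw(91.75,0,100);print(t)
rows(line(t,79.3,8),1)
E
```

```text
clock: 14.15
eef_pos: [0.5001, -0.0141, 0.234]
tool_rot: [1.0, 0.022, 0.0, 0.0]
ft_force: [0.0, -0.1, -1.3]
grip_width: 0.0307
clock: 14.95
eef_pos: [0.5274, 0.1526, 0.2339]
tool_rot: [0.937, 0.349, 0.0, 0.0]
ft_force: [0.4, 0.1, -0.7]
grip_width: 0.0309
clock: 15.75
eef_pos: [0.5551, 0.3193, 0.2338]
tool_rot: [0.769, 0.639, 0.0, 0.0]
ft_force: [-0.3, -0.6, -1.5]
grip_width: 0.0306
[0.55506438 0.31928792 0.23378127] 79.43146878444624 [-0.3080023  -0.6469011  -1.51138186] [ 5.22030994e-01  5.30874841e-01  4.40331246e-01  1.48007324e+00
 -5.54271128e-05  7.06486662e-01]
[0.55451824 0.31858536 0.1       ]
[[0,0,0.67,0,0,0,1],[-0.01,0,0.67,0,0,0,1],[0,-0.01,0.67,0,0,0,1],[-0.01,0,0.67,0,0,0,1],[0,0,0.66,0,0,0,1],[0,0,0.67,0,0,0.001,1],[-0.01,0,0.67,0,0,0,1],[0,-0.01,0.67,0,0,0,1]]
max 0.67 0.001 end [0.5544 0.3186 0.1   ] 79.3
```

```bash
python3 -m inch '[[-0.01,0,0.8,0,0,0,1],[-0.01,0,0.8,0,0,0,1],[0,-0.01,0.8,0,0,0,1],[0,0,0.8,0,0,0,1],[0,0,0.8,0,0,0,1],[-0.01,-0.01,0.8,0,0,0.001,1],[0,0,0.4,0,0,0,1],[0,0,0,0,0,0,1]]'
python3 - <<'E'
from vice import *
o,p,s=state();print(p,s,o["ft_force"])
im,d,c=snap("wrist","w7")
print("want",vw(91.75,0,100))
E
```

```text
clock: 16.55
eef_pos: [0.5533, 0.3171, 0.1018]
tool_rot: [0.771, 0.636, -0.002, -0.0]
ft_force: [-0.0, -0.1, -0.7]
grip_width: 0.0301
[0.55330262 0.31714207 0.10183244] 79.05768329990002 [-0.04836505 -0.05355377 -0.6564068 ]
want [0.55451824 0.31858536 0.1       ]
```

View pics/w7.png

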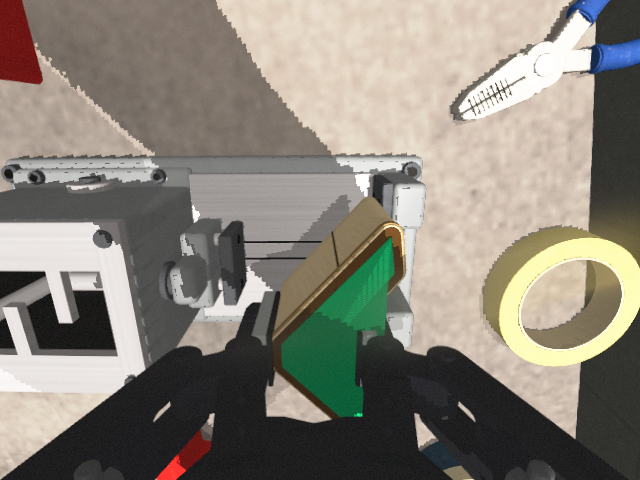

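```bash
python3 - <<'E'
from vice import *
im,d,c=load("w7","wrist")
p=np.array([.5533,.3171,.1018])
def V(w): q=w-ORG; return np.array([q@VX,q@VY,q[2]])*1000
for t in((402,240),(401,275),(385,230),(290,330)): 
    print(t,"depthpt",V(withdepth(c,[t],d)[0]).round(1),"plane",V(onplane(c,[t],.137)[0]).round(1))
print("tcp",V(p).round(1))
g=np.array([(u,v) for v in range(200,420) for u in range(265,415)]); P=withdepth(c,g,d); m=abs(P[:,2]-.137)<.004
Q=np.array([V(x) for x in P[m]]); print(m.sum(),np.median(Q[:,2]),Q.min(0),Q.max(0))
# outer arm edge: for bins of y>12, min x
for y in range(-44,46,6):
    s=Q[(abs(Q[:,1]-y)<1.5)]
    if len(s)>3: print(y,s[:,0].min().round(1),s[:,0].max().round(1))
E
```

```text
(402, 240) depthpt [119.3  44.6 134.1] plane [118.5  45.6 137. ]
(401, 275) depthpt [119.5  32.6 135.6] plane [119.1  33.2 137. ]
(385, 230) depthpt [113.1  48.6 135.5] plane [112.8  49.  137. ]
(290, 330) depthpt [ 81.3  12.3 137.5] plane [ 81.3  11.9 137. ]
tcp [ 90.1   0.9 101.8]
14400 136.49466480602533 [ 71.88337354 -30.87288641 133.01698828] [121.1727711   51.19905013 140.9494716 ]
-26 91.3 108.5
-20 85.5 108.3
-14 80.1 108.1
-8 72.5 107.1
-2 72.9 106.7
4 73.0 106.8
10 71.9 115.1
16 79.5 115.0
22 85.2 114.9
28 90.2 119.3
34 96.0 121.2
40 101.3 120.2
```

```bash
python3 - <<'E'
from vice import *
o,p,s=state();print(p,s,o["ft_force"])
rows(line(vw(92.5,0,42),79.3,6),1)
E
```

```text
[0.55414883 0.31762255 0.1032463 ] 79.05778817092711 [-0.70701381  0.01857379 -0.2580574 ]
[[0.01,0,0.41,0,0,0,1],[0.01,0,0.41,0,0,0,1],[0.02,0,0.4,0,0,-0.001,1],[0.01,0,0.41,0,0,0,1],[0.01,0.01,0.41,0,0,0,1],[0.01,0,0.41,0,0,0,1]]
max 0.41 0.001 end [0.5547 0.3193 0.042 ] 79.2
```

```bash
python3 -m inch '[[0.01,0,0.41,0,0,0,1],[0.01,0,0.41,0,0,0,1],[0.02,0,0.4,0,0,-0.001,1],[0.01,0,0.41,0,0,0,1],[0.01,0,0.41,0,0,0,1],[0.01,0,0.41,0,0,0,1],[0,0,0,0,0,0,1],[0,0,0,0,0,0,1]]'
python3 - <<'E'
from vice import *
o,p,s=state();print(p,s,o["ft_force"])
def V(w): q=w-ORG; return np.array([q@VX,q@VY,q[2]])*1000
print(V(p))
E
```

```text
clock: 17.4
eef_pos: [0.5546, 0.3194, 0.0419]
tool_rot: [0.77, 0.638, -0.0, -0.0]
ft_force: [0.4, -0.0, -0.8]
grip_width: 0.0304
[0.55463384 0.31939014 0.04185076] 79.23967747473662 [ 0.37591662 -0.02582793 -0.8096523 ]
[9.25622482e+01 3.58354806e-02 4.18507579e+01]
```

```bash
python3 -m inch '[[0,0,0.06,0,0,0,1],[0,0,0.06,0,0,0,1],[0,0,0.06,0,0,0,1],[0,0,0.05,0,0,0,1],[0,0,0.04,0,0,0,1],[0,0,0.02,0,0,0,1],[0,0,0,0,0,0,1],[0,0,0,0,0,0,1]]'
python3 - <<'E'
from vice import *
o,p,s=state();print(p,s,o["ft_force"],o["ft_torque"])
E
```

```text
clock: 18.2
eef_pos: [0.5549, 0.3195, 0.0351]
tool_rot: [0.77, 0.638, 0.0, 0.0]
ft_force: [-0.2, 0.9, -1.8]
grip_width: 0.0306
[0.55485249 0.31952295 0.03506727] 79.24044423127363 [-0.15154048  0.86258043 -1.75771468] [-0.02146033  0.04530511 -0.00349571]
```

```bash
python3 -m inch '[[0,0,0.04,0,0,0,1],[0,0,0.01,0,0,0,1],[0,0,0,0,0,0,0],[0,0,0,0,0,0,-0.1],[0,0,0,0,0,0,-0.18],[0,0,0,0,0,0,-0.18],[0,0,0,0,0,0,-0.18],[0,0,0,0,0,0,-0.18]]'
python3 - <<'E'
from vice import *
o,p,s=state();print(p,s,o["ft_force"],o["ft_torque"])
snap("wrist","w8")
E
```

```text
clock: 19.0
eef_pos: [0.5548, 0.3195, 0.0338]
tool_rot: [0.77, 0.638, 0.0, -0.0]
ft_force: [0.6, 0.8, 0.1]
grip_width: 0.0503
[0.55484202 0.31950866 0.03382264] 79.23725794753793 [0.59147602 0.75091631 0.12617049] [ 0.00352395  0.00917865 -0.0150539 ]
```

View pics/w8.png

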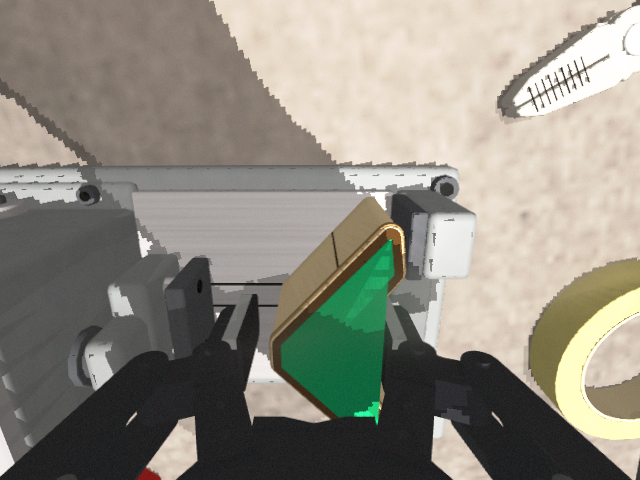

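```bash
python3 -m inch '[[0,0,-0.3,0,0,0,-0.18],[0,0,-0.8,0,0,0,-0.18],[0,0,-1,0,0,0,-0.18],[0,0,-1,0,0,0,-0.18],[0,0,-1,0,0,0,-0.18],[0,0,-1,0,0,0,-0.5],[0,0,-1,0,0,0,-1],[0,0,-1,0,0,0,-1]]'
python3 - <<'E'
from vice import *
o,p,s=state();print(p,s,o["ft_force"])
im,d,c=snap("wrist","w9")
k=knob(-37,-13); print(k)
rows(line([k[0],k[1],.24],79.3,8),-1)
E
```

```text
clock: 19.85
eef_pos: [0.5548, 0.3194, 0.2131]
tool_rot: [0.77, 0.638, 0.0, 0.0]
ft_force: [0.9, 0.1, 0.0]
grip_width: 0.0859
[0.55475367 0.31943989 0.21312059] 79.23598064622317 [0.93928607 0.12546082 0.03077825]
[0.53842407 0.11216406 0.16984683]
[[-1.04,0.11,-0.11,0,0,0,-1],[-1.04,0.1,-0.11,0,0,0,-1],[-1.04,0.11,-0.1,0,0,0,-1],[-1.04,0.1,-0.11,0,0,0,-1],[-1.04,0.11,-0.11,0,0,0,-1],[-1.04,0.1,-0.11,0,0,0,-1],[-1.04,0.11,-0.11,0,0,0,-1],[-1.04,0.1,-0.11,0,0,0,-1]]
max 1.04 0.0 end [0.5384 0.1123 0.2401] 79.2
```

View pics/w9.png

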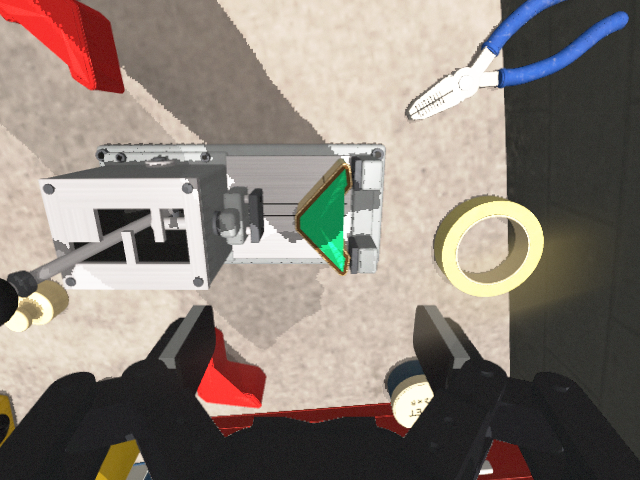

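```bash
cat >> vice.py <<'E'
def V(w): q=np.atleast_2d(w)-ORG; return np.c_[q@VX,q@VY,q[:,2]]*1000
def chev(n,box,zc=.069):
    im,d,c=load(n,"wrist"); u0,u1,v0,v1=box
    g=np.array([(u,v) for v in range(v0,v1) for u in range(u0,u1)]); P=withdepth(c,g,d); Q=V(P)
    m=abs(P[:,2]-zc)<.005; mask=np.zeros(d.shape,np.uint8); mask[g[m][:,1],g[m][:,0]]=1
    nn,l,s,ce=cv2.connectedComponentsWithStats(mask); i=1+np.argmax(s[1:,4]); vv,uu=np.nonzero(l==i)
    Q=V(withdepth(c,np.c_[uu,vv],d)); print("z",np.median(Q[:,2]),len(Q))
    Q=V(onplane(c,np.c_[uu,vv],zc))
    H=cv2.convexHull(Q[:,:2].astype(np.float32)); M=cv2.moments(H); a=.5*np.arctan2(2*M["mu11"],M["mu20"]-M["mu02"])
    print("x",Q[:,0].min(),Q[:,0].max(),"y",Q[:,1].min(),Q[:,1].max(),"centroid y",M["m01"]/M["m00"],"long axis deg",np.degrees(a))
E
python3 - <<'E'
from vice import *
chev("w9",(270,360,150,290))
E
```

```text
z 68.58390365412984 3566
x 75.29472315161576 123.1217712057483 y -48.75679493060623 49.9684404922528 centroid y 0.645212537981141 long axis deg -89.65603613377317
```

```bash
python3 -m inch '[[-1,0.1,-0.2,0,0,0,-1],[-1,0.1,-0.2,0,0,0,-1],[-1,0.1,-0.2,0,0,0,-1],[-1,0.1,-0.2,0,0,0,-1],[-1,0.1,-0.1,0,0,0,-1],[-1,0.1,0,0,0,0,-1],[-1,0.1,0,0,0,0,-1],[-1,0.1,0,0,0,0,-1]]'
python3 - <<'E'
from vice import *
o,p,s=state();print(p,s,o["ft_force"])
im,d,c=snap("wrist","w10")
k=knob(-37,-13); print(proj(c,k))
E
```

```text
clock: 20.7
eef_pos: [0.5369, 0.1183, 0.2343]
tool_rot: [0.77, 0.638, 0.0, 0.0]
ft_force: [0.0, 0.6, -0.6]
grip_width: 0.0855
[0.53694881 0.11830349 0.23431265] 79.24494011887386 [ 0.00989481  0.59136722 -0.63178244]
[[305.63051794 260.60482106]]
```

View pics/w10.png

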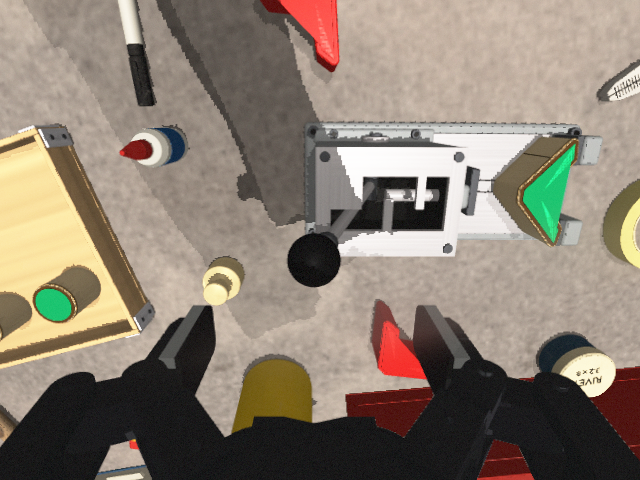

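```bash
cat >> vice.py <<'E'
def ball(n,x,box):
    im,d,c=load(n,"wrist"); u0,u1,v0,v1=box
    g=np.array([(u,v) for v in range(v0,v1) for u in range(u0,u1)]); P=withdepth(c,g,d)
    for i in range(12):
        r=np.linalg.norm(P-x,axis=1); m=abs(r-.017)<(.008 if i<4 else .002)
        Q=P[m]; A=np.c_[2*Q,np.ones(len(Q))]; s=np.linalg.lstsq(A,(Q**2).sum(1),rcond=None)[0]; x=s[:3]
    q=x-PIV; print("ball",x.round(4),"r",np.sqrt(s[3]+x@x).round(4),m.sum(),"v,u",90*(q@VX)/q[2],90*(q@VY)/q[2],"L",np.linalg.norm(q))
    return x
E
python3 - <<'E'
from vice import *
x=ball("w10",knob(-37,-13),(280,350,225,295))
o,p,s=state();print(p)
T=[x[0],x[1],x[2]-.0195]
w=line([x[0],x[1],p[2]-.01],79.3,2); w+=line(T,79.3,6,start=w[-1])
rows(w,-1)
E
```

```text
ball [0.5378 0.1171 0.1723] r 0.0166 2248 v,u -33.75098163993392 -11.948648637172216 L 0.17031878919326066
[0.53651453 0.1147037  0.23440019]
[[0.05,0.02,0.2,0,0,-0.001,-1],[0.05,0.01,0.2,0,0,0,-1],[0,0,0.48,0,0,0,-1],[0,0,0.48,0,0,0,-1],[0,0,0.47,0,0,0,-1],[0,0,0.48,0,0,0,-1],[0,0,0.48,0,0,0,-1],[0,0,0.48,0,0,0,-1]]
max 0.48 0.001 end [0.5377 0.117  0.1527] 79.2
```

```bash
python3 -m inch '[[0.05,0.02,0.2,0,0,0,-1],[0.05,0.01,0.2,0,0,0,-1],[0,0,0.48,0,0,0,-1],[0,0,0.48,0,0,0,-1],[0,0,0.47,0,0,0,-1],[0,0,0.48,0,0,0,-1],[0,0,0.48,0,0,0,-1],[0,0,0.48,0,0,0,-1]]'
python3 -m inch '[[0,0,0,0,0,0,0.5],[0,0,0,0,0,0,1],[0,0,0,0,0,0,1],[0,0,0,0,0,0,1],[0,0,0,0,0,0,1],[0,0,0,0,0,0,1],[0,0,0,0,0,0,1],[0,0,0,0,0,0,1]]'
python3 - <<'E'
from vice import *
o,p,s=state();print(p,s,o["ft_force"])
im,d,c=snap("wrist","w11")
x=ball("w11",np.array([.5378,.1171,.1723]),(250,380,250,390))
print(p-x)
E
```

```text
clock: 21.55
eef_pos: [0.5382, 0.1217, 0.1508]
tool_rot: [0.77, 0.638, -0.0, -0.0]
ft_force: [0.5, -0.3, 0.1]
grip_width: 0.0856
clock: 22.35
eef_pos: [0.5392, 0.1213, 0.1532]
tool_rot: [0.77, 0.638, 0.001, 0.001]
ft_force: [-0.2, -2.1, 4.4]
grip_width: 0.0311
[0.53919878 0.12134358 0.15317883] 79.21635725540611 [-0.18769114 -2.11443327  4.40731239]
ball [0.539  0.1206 0.1731] r 0.0169 5759 v,u -31.495405753170576 -12.146869359348988 L 0.16988796067669346
[ 0.00023872  0.00072712 -0.01988839]
```

View pics/w11.png

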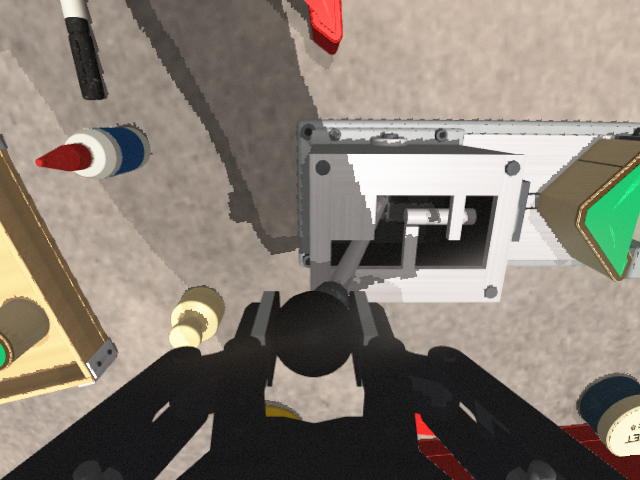

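```bash
python3 - <<'E'
from vice import *
off=np.array([.0002,.0007,-.0198]); s=79.2
e=rows(slot([(-31.5,-12.1),(-39,-13)],[3],off,s),1)
e=rows(slot([(-39,-13),(-12.5,-13)],[5],off,s),1,start=e)
e=rows(slot([(-12.5,-13),(-12.5,13)],[5],off,s),1,start=e)
e=rows(slot([(-12.5,13),(12.5,13)],[5],off,s),1,start=e)
e=rows(slot([(12.5,13),(12.5,-13)],[5],off,s),1,start=e)
e=rows(slot([(12.5,-13),(37,-13)],[5],off,s),1,start=e)
e=rows(slot([(37,-13),(37,13)],[6],off,s),1,start=e)
E
```

```text
[[-0.16,0.01,0.05,0,0,0,1],[-0.15,0.01,0.06,0,0,0,1],[-0.15,0.02,0.06,0,0,0,1]]
max 0.16 0.0 end [0.538  0.1099 0.1489] 79.2
[[0.32,0.01,-0.12,0,0,0,1],[0.34,0.02,-0.11,0,0,0,1],[0.35,0.01,-0.1,0,0,0,1],[0.37,0.01,-0.09,0,0,0,1],[0.38,0.01,-0.06,0,0,0,1]]
max 0.38 0.0 end [0.5477 0.1528 0.1609] 79.2
[[-0.01,-0.38,-0.04,0,0,0,1],[0,-0.39,-0.02,0,0,0,1],[0,-0.39,0,0,0,0,1],[0,-0.38,0.02,0,0,0,1],[0.01,-0.38,0.04,0,0,0,1]]
max 0.39 0.0 end [0.5006 0.1618 0.1609] 79.2
[[0.36,-0.01,-0.04,0,0,0,1],[0.37,0,-0.02,0,0,0,1],[0.38,0,0,0,0,0,1],[0.37,0,0.02,0,0,0,1],[0.37,0,0.04,0,0,0,1]]
max 0.38 0.0 end [0.509  0.2073 0.1609] 79.2
[[0,0.39,-0.04,0,0,0,1],[0.01,0.38,-0.02,0,0,0,1],[0,0.39,0,0,0,0,1],[0,0.39,0.02,0,0,0,1],[-0.01,0.38,0.04,0,0,0,1]]
max 0.39 0.0 end [0.5564 0.1983 0.1609] 79.2
[[0.35,-0.01,0.06,0,0,0,1],[0.34,-0.01,0.07,0,0,0,1],[0.33,-0.01,0.09,0,0,0,1],[0.32,-0.02,0.1,0,0,0,1],[0.3,-0.02,0.12,0,0,0,1]]
max 0.35 0.0 end [0.5623 0.2389 0.1499] 79.2
[[0.01,-0.29,-0.04,0,0,0,1],[0.01,-0.3,-0.01,0,0,0,1],[0,-0.31,-0.01,0,0,0,1],[0,-0.3,0.01,0,0,0,1],[-0.01,-0.3,0.01,0,0,0,1],[-0.02,-0.3,0.04,0,0,0,1]]
max 0.31 0.0 end [0.5181 0.247  0.1499] 79.2
```

Plenty of time: one leg per call with settling rows, checking as I go.

```bash
python3 -m inch '[[-0.16,0.01,0.05,0,0,0,1],[-0.15,0.01,0.06,0,0,0,1],[-0.15,0.02,0.06,0,0,0,1],[0,0,0,0,0,0,1],[0,0,0,0,0,0,1],[0,0,0,0,0,0,1],[0,0,0,0,0,0,1],[0,0,0,0,0,0,1]]'
python3 - <<'E'
from vice import *
o,p,s=state();print(p,s,o["ft_force"])
im,d,c=snap("wrist","w12")
x=ball("w12",p+[0,0,.0198],(250,380,250,390)); print(p-x)
E
```

```text
clock: 23.2
eef_pos: [0.5398, 0.1142, 0.1503]
tool_rot: [0.77, 0.638, 0.006, -0.002]
ft_force: [0.7, 5.2, 6.9]
grip_width: 0.0311
[0.53975969 0.11419683 0.15025514] 79.32840197398163 [0.6802262  5.1806731  6.86987234]
ball [0.5396 0.1135 0.1702] r 0.0169 5744 v,u -36.01720529727072 -13.487296329720857 L 0.16989327748148228
[ 0.00016278  0.00067715 -0.01997157]
```

```bash
python3 -m inch '[[0.32,0.01,-0.12,0,0,0,1],[0.34,0.02,-0.11,0,0,0,1],[0.35,0.01,-0.1,0,0,0,1],[0.37,0.01,-0.09,0,0,0,1],[0.38,0.01,-0.06,0,0,0,1],[0,0,0,0,0,0,1],[0,0,0,0,0,0,1],[0,0,0,0,0,0,1]]'
python3 - <<'E'
from vice import *
o,p,s=state();print(p,s,o["ft_force"]); x=p+[-.0002,-.0007,.0199]; q=x-PIV; print("v,u",90*(q@VX)/q[2],90*(q@VY)/q[2])
E
```

```text
clock: 24.05
eef_pos: [0.5486, 0.1528, 0.1617]
tool_rot: [0.771, 0.637, 0.002, 0.002]
ft_force: [1.4, -3.6, 9.5]
grip_width: 0.0314
[0.54858388 0.15281648 0.16173106] 79.18839031810926 [ 1.36117036 -3.61518493  9.496903  ]
v,u -12.328899160990643 -13.357912302873505
```

```bash
python3 -m inch '[[-0.01,-0.38,-0.05,0,0,0,1],[0,-0.39,-0.03,0,0,0,1],[0,-0.39,-0.01,0,0,0,1],[0,-0.38,0.01,0,0,0,1],[0.01,-0.38,0.03,0,0,0,1],[0,0,0,0,0,0,1],[0,0,0,0,0,0,1],[0,0,0,0,0,0,1]]'
python3 - <<'E'
from vice import *
o,p,s=state();print(p,s,o["ft_force"]); x=p+[-.0002,-.0007,.0199]; q=x-PIV; print("v,u",90*(q@VX)/q[2],90*(q@VY)/q[2])
snap("wrist","w13"); ball("w13",x,(250,380,250,390))
E
```

```text
clock: 24.85
eef_pos: [0.4995, 0.1621, 0.1611]
tool_rot: [0.77, 0.638, -0.0, -0.0]
ft_force: [-0.8, -2.1, 5.8]
grip_width: 0.0314
[0.49949754 0.1621241  0.16113181] 79.26884970513872 [-0.79172697 -2.05373233  5.75774691]
v,u -12.355839512576528 13.514118257199264
ball [0.5008 0.1611 0.1806] r 0.0169 5662 v,u -12.386816725325405 12.706636157462226 L 0.16985308000014876
```

Exactly on the centre line; next leg.

```bash
python3 -m inch '[[0.36,-0.01,-0.04,0,0,0,1],[0.37,0,-0.02,0,0,0,1],[0.38,0,0,0,0,0,1],[0.37,0,0.02,0,0,0,1],[0.37,0,0.04,0,0,0,1],[0,0,0,0,0,0,1],[0,0,0,0,0,0,1],[0,0,0,0,0,0,1]]'
python3 - <<'E'
from vice import *
o,p,s=state();print(p,s,o["ft_force"]); x=p+[.0013,-.001,.0195]; q=x-PIV; print("v,u",90*(q@VX)/q[2],90*(q@VY)/q[2])
snap("wrist","w14"); ball("w14",x,(250,380,250,390))
E
```

```text
clock: 25.7
eef_pos: [0.5073, 0.2069, 0.16]
tool_rot: [0.77, 0.638, -0.001, -0.0]
ft_force: [0.4, -3.4, -1.3]
grip_width: 0.0313
[0.5073439  0.20690947 0.1599988 ] 79.23369509878893 [ 0.41298637 -3.42983912 -1.33846902]
v,u 12.244380458038869 13.136593791000845
ball [0.5091 0.2064 0.1807] r 0.0168 5761 v,u 12.44222777573485 12.846096868492072 L 0.16997309797103421
```

```bash
python3 -m inch '[[0,0.39,-0.04,0,0,0,1],[0.01,0.38,-0.02,0,0,0,1],[0,0.39,0,0,0,0,1],[0,0.39,0.02,0,0,0,1],[-0.01,0.38,0.04,0,0,0,1],[0,0,0,0,0,0,1],[0,0,0,0,0,0,1],[0,0,0,0,0,0,1]]'
python3 - <<'E'
from vice import *
o,p,s=state();print(p,s,o["ft_force"]); x=p+[.0013,-.001,.0195]; q=x-PIV; print("v,u",90*(q@VX)/q[2],90*(q@VY)/q[2])
snap("wrist","w15"); ball("w15",x,(250,380,250,390))
E
```

```text
clock: 26.55
eef_pos: [0.555, 0.1989, 0.1606]
tool_rot: [0.77, 0.638, -0.0, -0.001]
ft_force: [-2.2, 0.7, -8.4]
grip_width: 0.031
[0.55502648 0.19885161 0.16057386] 79.26344230747054 [-2.22278465  0.6625352  -8.35536883]
v,u 12.708852618096033 -13.110865841831766
ball [0.5558 0.1981 0.1806] r 0.0169 5734 v,u 12.766551672514206 -12.750036177629172 L 0.16996008995688683
```

View pics/w15.png

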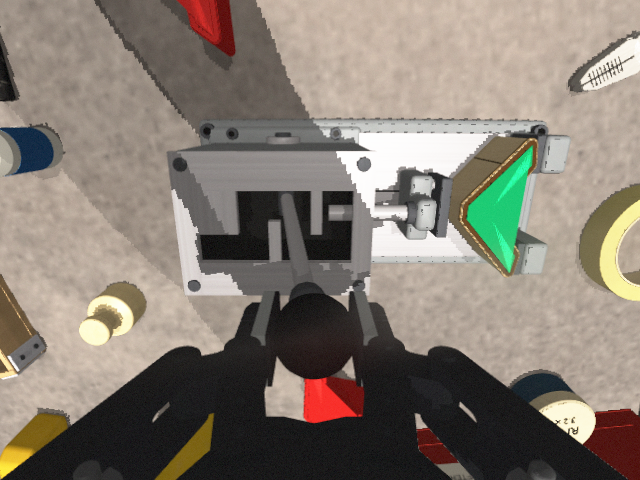

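```bash
python3 -m inch '[[0.35,-0.01,0.07,0,0,0,1],[0.35,-0.01,0.08,0,0,0,1],[0.34,-0.01,0.09,0,0,0,1],[0.33,-0.02,0.1,0,0,0,1],[0.32,-0.02,0.12,0,0,0,1],[0,0,0,0,0,0,1],[0,0,0,0,0,0,1],[0,0,0,0,0,0,1]]'
python3 - <<'E'
from vice import *
o,p,s=state();print(p,s,o["ft_force"]); x=p+[.001,-.0007,.0198]; q=x-PIV; print("v,u",90*(q@VX)/q[2],90*(q@VY)/q[2])
snap("wrist","w16"); ball("w16",x,(250,380,250,390))
E
```

```text
clock: 27.4
eef_pos: [0.5621, 0.2377, 0.1505]
tool_rot: [0.771, 0.637, -0.001, 0.003]
ft_force: [-2.4, -8.3, -1.2]
grip_width: 0.0311
[0.56207625 0.23766743 0.15049711] 79.15890277988566 [-2.39781394 -8.31897338 -1.2364571 ]
v,u 36.357742117243404 -13.568159845438116
ball [0.5618 0.2346 0.1711] r 0.017 5600 v,u 34.70570102351443 -13.031929422673374 L 0.16991524519621168
```

View pics/w16.png

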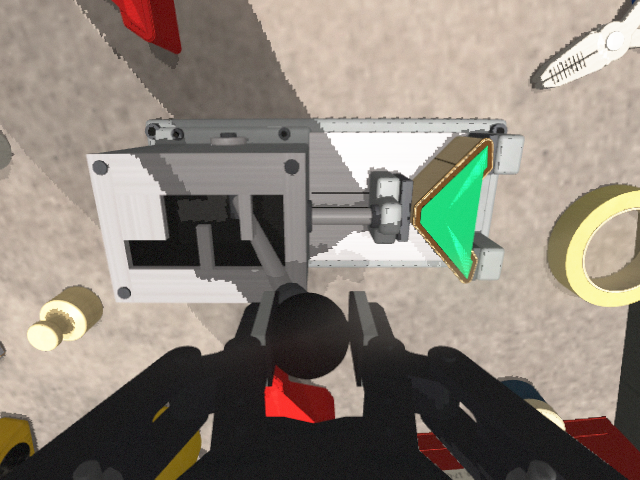

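```bash
python3 -m inch '[[0.12,0,0.04,0,0,0,1],[0.01,-0.31,-0.04,0,0,0,1],[0.01,-0.31,-0.01,0,0,0,1],[0,-0.32,-0.01,0,0,0,1],[0,-0.32,0.01,0,0,0,1],[-0.01,-0.31,0.01,0,0,0,1],[-0.02,-0.31,0.04,0,0,0,1],[0,0,0,0,0,0,1]]'
python3 - <<'E'
from vice import *
o,p,s=state();print(p,s,o["ft_force"]); x=p+[0,-.003,.0205]; q=x-PIV; print("v,u",90*(q@VX)/q[2],90*(q@VY)/q[2])
snap("wrist","w17"); ball("w17",x,(250,380,250,390))
E
```

```text
clock: 28.25
eef_pos: [0.5174, 0.2499, 0.15]
tool_rot: [0.771, 0.637, 0.001, 0.004]
ft_force: [0.6, -9.6, -2.4]
grip_width: 0.0314
[0.51742671 0.24989947 0.15004347] 79.19661314937866 [ 0.63090523 -9.55064303 -2.39236591]
v,u 37.03858217235277 13.30189073493871
ball [0.5169 0.2454 0.17  ] r 0.0169 5408 v,u 36.279892194227585 13.51457301672016 L 0.16983665895915528
```

View pics/w17.png

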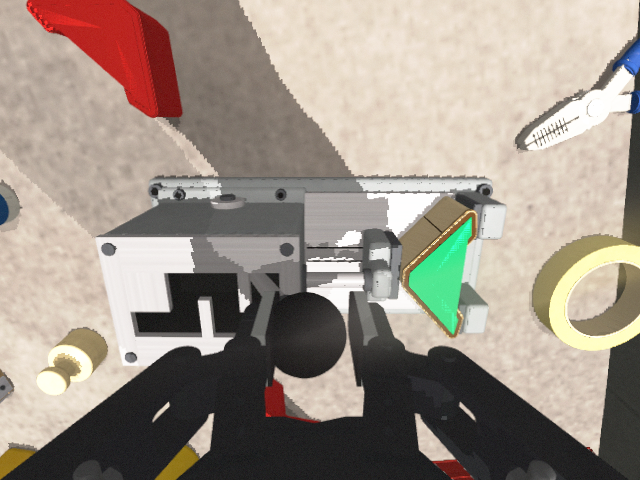

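```bash
python3 -m inch '[[-0.1,0,0,0,0,0,1],[0,0,0,0,0,0,-0.2],[0,0,0,0,0,0,-1],[0,0,0,0,0,0,-1],[0,0,0,0,0,0,-1],[0,0,0,0,0,0,-1],[0,0,0,0,0,0,-1],[0,0,-0.4,0,0,0,-1]]'
python3 -m inch '[[0,0,-0.8,0,0,0,-1],[0,0,-0.9,0,0,0,-1],[0,0,-0.9,0,0,0,-1],[0,0,-0.9,0,0,0,-1],[0,0,-0.5,0,0,0,-1],[0,0,0,0,0,0,-1],[0,0,0,0,0,0,-1],[0,0,0,0,0,0,-1]]'
python3 - <<'E'
from vice import *
o,p,s=state();print(p,s,o["ft_force"])
im,d,c=snap("wrist","w18"); print(proj(c,knob(35,13)))
snap("top","t18");snap("scene","s18")
E
```

```text
clock: 29.1
eef_pos: [0.5145, 0.249, 0.1574]
tool_rot: [0.77, 0.638, -0.002, -0.0]
ft_force: [-0.1, -0.3, -0.1]
grip_width: 0.0856
clock: 29.9
eef_pos: [0.515, 0.2491, 0.2575]
tool_rot: [0.77, 0.638, -0.001, -0.0]
ft_force: [-0.4, -0.0, -0.8]
grip_width: 0.0853
[0.51502067 0.24909867 0.25752028] 79.23625383213515 [-0.41648826 -0.01662646 -0.84483951]
[[307.46915167 249.84443736]]
```

View pics/w18.png

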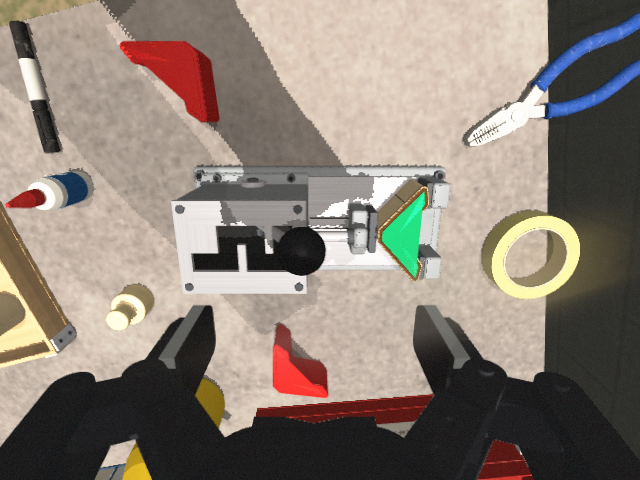

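View pics/s18.png

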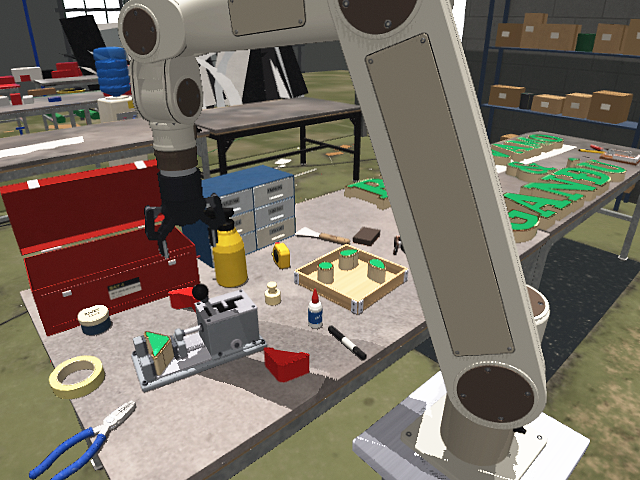

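```bash
python3 - <<'E'
from vice import *
chev("w18",(365,430,170,290))
ball("w18",knob(35,13),(270,335,220,285))
im,d,c=load("w18","wrist")
# jaw pad front: points 24..58mm height near x 60..80
g=np.array([(u,v) for v in range(190,270) for u in range(340,395)]); Q=V(withdepth(c,g,d)); m=(Q[:,2]>50)&(Q[:,2]<60)&(abs(Q[:,1])<15); print("pad top x",Q[m,0].min(),Q[m,0].max())
# bystanders before/after, top camera
a,da,ct=load("top0","top"); b,db,_=load("t18","top")
for nm,(u,v) in dict(brass=(269,239),glue=(271,291),tape=(320,187),spray=(260,180),dot=(328,246),ne=(364,242),se=(369,279)).items():
    A=cv2.cvtColor(a[v-14:v+15,u-14:u+15],cv2.COLOR_BGR2GRAY).astype(np.float32);B=cv2.cvtColor(b[v-14:v+15,u-14:u+15],cv2.COLOR_BGR2GRAY).astype(np.float32)
    print(nm,cv2.phaseCorrelate(A,B),abs(A-B).mean())
cv2.imwrite("pics/t18c.png",cv2.resize(b[130:330,100:400],None,fx=2.6,fy=2.6))
E
```

```text
z 68.5001291739874 2637
x 77.89851776636121 126.05080738618824 y -49.23432169292554 50.139902264302485 centroid y 1.0088541899479122 long axis deg 89.9004279993682
ball [0.5163 0.239  0.1729] r 0.0166 1863 v,u 31.961819665714696 12.894264139085958 L 0.17017981009967267
pad top x 52.79889252651051 87.27020007344636
brass ((-0.007674467485193404, 0.01384635881712093), 0.9995140098863178) 5.0047565
glue ((0.11776338042277068, -0.10244564942563628), 0.9412282684114244) 9.178359
tape ((0.04179766660620743, -0.10303829613449977), 1.03400675561693) 4.583829
spray ((-0.022092572411107625, -0.06202790650394263), 1.0336574554443358) 3.546968
dot ((-0.05539949458183813, -0.07311357017568731), 1.0100675241152446) 4.9120097
ne ((-0.032971763570504464, -0.026205730682219652), 1.0005410562290085) 4.9892983
se ((0.0038614223526369784, -0.024451795535663123), 1.0012671665350596) 4.8061833
```

View pics/t18c.png

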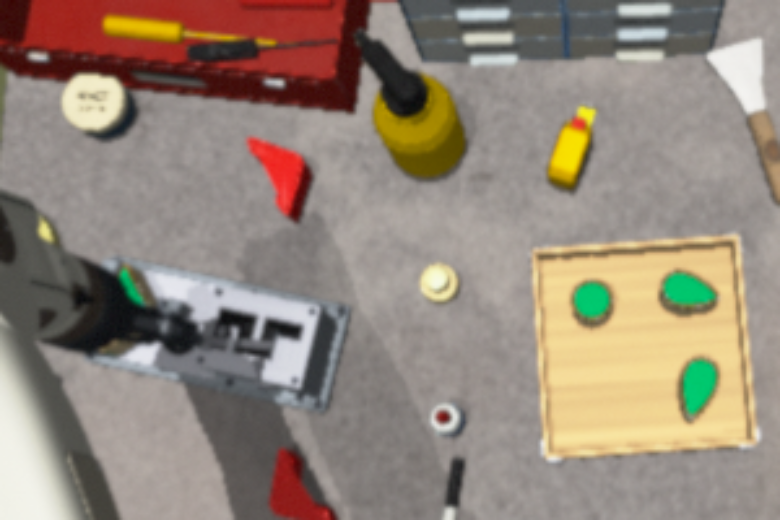

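```bash
python3 -m inch '[[0,0,-0.6,0,0,0,-1],[0,0,0,0,0,0,-1],[0,0,0,0,0,0,-1],[0,0,0,0,0,0,-1],[0,0,0,0,0,0,-1],[0,0,0,0,0,0,-1],[0,0,0,0,0,0,-1],[0,0,0,0,0,0,-1]]'
python3 - <<'E'
from vice import *
snap("wrist","w19"); ball("w19",knob(32,13),(265,340,210,285)); chev("w19",(355,435,160,290))
bot.job_done(); print(bot.get_obs()["clock"])
E
```

```text
clock: 30.85
eef_pos: [0.5155, 0.2493, 0.2734]
tool_rot: [0.77, 0.638, -0.0, -0.0]
ft_force: [0.1, 0.1, -0.3]
grip_width: 0.0853
ball [0.5163 0.2389 0.173 ] r 0.0166 1657 v,u 31.929684480143482 12.896029524224051 L 0.17019681090272398
z 68.48736697330355 2432
x 77.9340565853814 126.275558867911 y -49.18376743928271 50.683785199545284 centroid y 0.9779227217463201 long axis deg 89.45867153605309
the job is handed in; nothing more can be done
the job is handed in; nothing more can be done
```

The chevron is clamped in the vice with the lever in the locking pocket. I handed the job in at about 31 s on the clock, with the arm touching nothing.

- **Opening the vice:** I took the knob back through the zigzag. On release it sat about 3 mm short of the end, at v ≈ -34. I regripped it and pushed until it resisted at v ≈ -36, where the end of the centre line is -37. That second push came after the chevron was already in place, but before any closing.
- **Placing the chevron:** I gripped it across its point and inner V, lifted it clear of the glue bottle and knob, and set it on the bed green face up. Its feet were about 3 mm short of the fixed jaw.
- **Clamping:** I guided the lever leg by leg through the gate into the pocket and let go.

**Last checks, about 1 s apart after letting go:**
- **Lever:** it stayed at (v, u) ≈ (32, 13), a swing of 0.34 rad. That is in the pocket's 0.33 to 0.40 range but near the lower end, because the spring pushed it back from 36.
- **Chevron:** it spans x 78 to 126 mm with its feet on the fixed jaw. It is square to about 0.5° and about 1 mm off centre sideways.
- **Other objects:** the two bottles, brass weight, tape measure and the other three accents had not moved in the top camera picture, to within about a tenth of a pixel.

I could not measure the clamping force. My attempt to read the jaw pad's position from the depth picture gave no clear answer. That the chevron is held rests on the lever staying put and the feet having been pushed home by the jaw.

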